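# Load the second cell into a portion scale and shut its battery door

## Robot

A 6-joint arm with a two-finger parallel gripper is mounted at the origin on the work surface. World frame = base frame: x ahead of the robot, y to its left, z up, the work surface at z = 0. Lengths are in m, angles in degrees, forces in N, time in s.
With the tool pointing down it reaches from about 0.25 to 0.725 m from the base axis. Payload 9.7 kg.
Tool frame: the origin (TCP) lies at the very end of the fingers, on their centre line; the grasp point (between the pads) lies 19 mm behind it; y points along the fingers, x is the direction in which the jaws open and shut, and the axes are right-handed (so a half turn about y gives the same grasp; the last joint's range is limited). The gripper opens to 85 mm and grips with 20 to 120 N. Pads are 22 mm wide; open, the fingers measure 114 mm over their backs; the gripper's body (76 mm by 85 mm) begins 54 mm behind the grasp point. The pads swing forward as they close: fully open they stand 13 mm farther back than shut.
Start: joints at [71.448, 4.979, 10.078, 95.1, 0, 90], TCP at [0.175, 0.521, 0.231] pointing down, gripper open.
Joint ranges: [-179.16, 179.16], [-48.56, 103.87], [-65.8, 70.77], [-126.05, 130.52], [-82.76, 87.17], [-180, 180]. Speed limits (degrees/s): [127.2, 127.2, 147.25, 180, 180, 180].

## Interface

Orientations are given as [roll, pitch, yaw] about the fixed x, y, z axes, in that order (R = Rz(yaw) Ry(pitch) Rx(roll)).
In Python, from workcell import bot gives the robot as it stands.
- The arm moves only by the shell command python3 -m jog 'ROWS' [FORCE]. ROWS is JSON, a list of rows, each an object with "rotation": the turn, a rotation vector about the world's x, y, z in degrees, a list of three; "travel": the shift along the world's x, y, z in mm, a list of three; "jaw": the gripper command: -1 is shut, 1 is fully open, values between are in proportion. In form: [{"rotation": [rx, ry, rz], "travel": [x, y, z], "jaw": jaw}, ...]. A call has 1 to 8 rows; each row shifts and turns the commanded pose from where the row before left it; what a row does not reach is not made up. A row lasts 1/8 s, in which the tool goes at most 62.5 mm and 10.7 degrees, less where a joint would pass 70% of its speed; a pose out of reach is approached as far as the arm can. A call with a gripper value outside its range is refused whole. The fingers move at their own pace and stop on an object; FORCE is the grip in N (left out, the last holds). Time passes only in rows, so rows that do not move let the fingers close. It gives the time, the measured TCP pose, the force and the opening at its end, in the units of the state.
- bot.get_obs(): the state, without advancing time (a new reading comes with each control period).
- bot.camera(name): name is "scene" or "top" or "wrist"; returns the picture (384x512x3 uint8, red, green, blue); there is no depth.
- bot.camera_params(name): a dict with "K" (3x3 intrinsics, pixels), "view" (4x4, takes a point from world to camera coordinates). Camera axes: x right, y up, looking along -z (the intrinsics and any distortion apply to the point x, -y, -z); pixel columns grow to the right and rows downward; lengths in m; the calibration is good to about 2 mm. The wrist camera is an equidistant fisheye: a pixel r from the principal point sees the ray r / f radians off the axis. A picture is of the moment at which its call begins: read the wrist's pose just before it. camera_params takes no time and is no camera call; for the wrist camera it gives the pose at the moment of the call.
- bot.job_done(): hands the job in, once; it reports no verdict.
Trained networks look in the newest picture that a camera, given by its name, has taken for a name from the list of things; names that differ only in an ending like _2 or _b are one class to them, and where a whole thing is asked for, a point or a joint stands for the part that bears it (a point fixed in the world has none). Each returns a list of dicts, best first, with "score" (0 to 1); they miss things now and then, are a little off and sometimes report something else, mostly with a low value. They report only what shows in the picture. A call takes as long as a camera call. They do not tell look-alikes from the thing itself.
- bot.recognise(camera, thing): "xy" ([column, row] in pixels, amid what is visible of it).
- bot.trace(camera, thing): "mask" (384x512 bool, what is visible of it) and "xy" ([column, row] in pixels, amid what is visible of it).
The state is a dict: "time": time; "q": joint angles; "qd": joint speeds; "joint_efforts": joint torques, N m; "ee_pos": TCP position; "tcp_rot": TCP orientation; "wrist_force": force on the tool from outside, world axes, zero at the start; "torque": the same for the moment, N m; "opening": finger opening in m.
Only numpy, scipy, OpenCV 4.12 (cv2) and the standard library are available. Lean on these libraries where they do the work, as an engineer would, in place of code of your own. Each camera call takes 0.05 s, during which the arm holds its last target.

## Task

The kitchen's portion scale is lying upside down with its battery door open and one of its two cells already in. Fit the fresh white D cell into the empty bay the right way round: press its flat end against the coil spring, roll it down past the retaining lip without forcing it over the lip or crushing the spring solid, so that it ends fully home, flat in the bay with its + end under the lip; then shut the battery door. Leave the other things on the counter where they are.

Things in the scene. Friction and masses are not known exactly. Their poses are not given: they have to be found in the camera images.
- cell_center (a point): Centre of the fresh D cell: white cylinder 33 mm in diameter with an orange ring near its + end, lying on the counter (it can roll), 140 g. Body 59.5 mm long plus a steel nub on the + end, 10 mm across, 2 mm high: 61.5 mm overall. The point is on the axis, half-way along the 61.5 mm. Its x axis points along the cell to the + (nub) end.
- cell_plus (a point): Tip of the nub at the + end of the fresh cell, 30.75 mm along +x from cell_center; axes as cell_center.
- scale: Portion scale, 250 x 220 x 60 mm, light grey, upside down, fixed. Origin on the counter under its middle, z up. In its top (60 mm up; rubber feet 8 mm higher at the corners) is an open well 40 mm deep for two cells, side by side along y, between the end walls of a dark contact frame, 128 mm (x) by 76 mm (y) inside. The bay on the -x side holds a cell already (+ end to -y); the +x one is empty.
- contacts: Fixed guides of the contact frame; origin and axes coincide with scale. The frame (both end walls, spring, lip, contacts) slides stiffly along y in them and stays where it was last left, 2 to 14 mm to +y of its -y stop. Its place is not measured: feel for it. The cell must never press on the frame's parts (spring, lip, walls) with more than 20 N.
- bay (a point): Point of the case: where cell_center lies when the cell is fully home in the empty bay (16.5 mm above the well's floor) if the contact frame stands hard against its -y stop; home shifts with the frame, 2 to 14 mm to +y. Axes as scale. The cell's + end must point to +y, its flat end to -y, at the spring.
- bay_floor (a point): Floor of the well (fixed), 20 mm above the counter, 16.5 mm below bay. Two rails 5 mm high, 13 to 16 mm either side of the bay's axis, cradle and centre the cell. Beyond them the floor is flat and free for fingers: 46 mm to the well's +x wall, 45 mm on the -x side to the flank of the other cell. The frame's end walls reach 57 mm above the counter. Axes as scale.
- spring_end (a point): Point of the case: middle of the coil spring's relaxed face (slick disc 16 mm across, facing +y, 16.5 mm above the floor) with the frame at its -y stop; the real one stands 2 to 14 mm further to +y with it. 27.8 mm to -y of bay, 17.5 mm before the end wall. It gives along y, 1.3 N per mm: 4 N with the cell home, 12 N as the cell just clears the lip, solid after 12 mm (16 N).
- lip_edge (a point): Point of the case: lower edge of the retaining lip with the frame at its -y stop; the real one stands 2 to 14 mm further to +y. The lip, a dark ledge 24 mm wide and 3.5 mm thick, overhangs 6 mm to -y from the end wall with the + contact, its underside 35 mm above the floor; 52.5 mm from the relaxed spring face. The cell passes only when pushed 6 mm from home towards the spring, which then pushes it back under the lip.
- door (a joint): Angle of the battery door: 0 shut, positive open; it starts a little past upright (about 1.6 to 1.8 rad), stays where it is put (light friction, under 1 N at its edge) and stops at 1.85.
- door_hinge (a point): Middle of the door's hinge line, on the -x rim of the well, 62 mm above the counter; the hinge runs along y of scale. Axes as scale.
- door_edge (a point): Middle of the door's free edge, 136 mm from the hinge line. The door is a light grey plate 104 mm wide along y and 3 mm thick with a 9 mm finger tab beyond this edge. Its x axis points away from the hinge, its z axis out of the outer face (up when shut). Shut, it lies on the rim over both cells.
- spent_cell: Bystander: spent D cell, grey-green with a dull red ring, standing upright, 33 mm across, 61.5 mm high; origin at its foot.
- screwdriver: Bystander: screwdriver lying on the counter right of the fresh cell, about 200 mm long.
- spoon: Bystander: steel serving spoon lying beyond the scale, about 200 mm long.
- tongs: Bystander: steel serving tongs lying left of the scale, 190 mm long; origin at the joined end.
- timer: Bystander: white kitchen timer 65 x 65 x 30 mm standing on the counter at the right; origin at its foot.
- shaker: Bystander: metal shaker jar, 52 mm across, 85 mm high, at the far right; origin at its foot.
- tumbler: Bystander: black lidded tumbler, 80 mm across, 160 mm high, at the far left; origin at its foot.
Not all that is in view belongs to the job. What is shaped like the part that bears cell_center but purple or yellow is not meant.

How it is judged (in metres and radians):
On the way:
1. the fresh cell lies level on the floor of the empty bay, under the lip, + end to the + contact (z of cell_center in the frame of bay between -0.003 and 0.003 m and z of cell_plus in the frame of bay below 0.003 m and x of cell_center in the frame of bay between -0.004 and 0.004 m and y of cell_plus in the frame of bay above 0.028 m), for 0.2 s.
At the end, for the whole second after the job is handed in: the fresh cell rests level on the floor of the bay, held under the lip by the spring: its centre and its + end within 3 mm of the home height, within 4 mm of the bay's axis, + end towards the + contact; the battery door is shut (under 0.06 rad) (all of step 1 and linear speed of cell below 0.01 m/s and value of joint door below 0.06 rad); the robot touches nothing.
It fails at once if the cell is forced: it presses on the contact frame (spring gone solid, lip or end contacts) with more than 20 N (contact force between cell and contacts above 20 N).
It fails at once if a bystander is moved by more than 30 mm (distance of any of spent_cell, screwdriver, spoon, tongs, timer, shaker, tumbler from where it was at the start of the episode above 0.03 m).
It also fails if it takes over 62 s, if anything falls off the work surface, if the arm or the gripper's body presses on something with over 40 N, if the wrist force passes 120 N, or if a joint passes its speed limit or range.

## Working session

There is one attempt and no reset: what is moved stays moved. The work goes in short steps, Python scripts to look and compute and a shell command to move; the robot and the scene stay as the last step left them, time stands still between calls to the robot, and variables do not carry over. Pictures are saved under pics/ and viewed, and the job is handed in when it is done.

```bash
ls; mkdir -p pics
python3 - <<'E'
from workcell import bot
import cv2
for n in ["scene","top","wrist"]:
    im=bot.camera(n); cv2.imwrite(f"pics/{n}0.png",im[:,:,::-1])
    p=bot.camera_params(n); print(n,p)
print(bot.get_obs())
E
```

```text
pics
scene {'K': array([[413.08869814,   0.        , 255.71999685],
       [  0.        , 413.08869814, 193.55721498],
       [  0.        ,   0.        ,   1.        ]]), 'view': array([[ 0.80544624,  0.5925908 ,  0.00961734, -0.46031724],
       [-0.32196493,  0.42387388,  0.84656336,  0.12865006],
       [ 0.49758912, -0.68495772,  0.53220108, -1.680961  ],
       [ 0.        ,  0.        ,  0.        ,  1.        ]])}
top {'K': array([[433.43308562,   0.        , 254.56295671],
       [  0.        , 433.43308562, 192.04489976],
       [  0.        ,   0.        ,   1.        ]]), 'view': array([[-0.02349144, -0.99962443, -0.01411177,  0.00165646],
       [ 0.99090737, -0.02515249,  0.13217388, -0.59841528],
       [-0.13247919, -0.0108785 ,  0.99112609, -1.53033107],
       [ 0.        ,  0.        ,  0.        ,  1.        ]])}
wrist {'K': array([[297.31863964,   0.        , 254.42235411],
       [  0.        , 297.31863964, 186.80294919],
       [  0.        ,   0.        ,   1.        ]]), 'view': array([[ 3.16777123e-01,  9.48500000e-01, -6.67393626e-05,
        -5.50816163e-
[... 210 characters left out ...]
0e+00,  0.00000000e+00,
         1.00000000e+00]])}
{'time': 0.15, 'q': array([ 7.14490780e+01,  5.00345320e+00,  1.00458596e+01,  9.50977335e+01,
       -2.08331927e-03,  8.99995116e+01]), 'qd': array([-0.01251285, -0.07157402,  0.12221458, -0.02901927, -0.04955327,
        0.04701331]), 'joint_efforts': array([-2.32403872e-03, -5.20760643e+01,  4.65045226e+01,  1.37924190e-02,
       -1.19136284e-04, -1.15471587e-05]), 'ee_pos': array([0.17494126, 0.52127157, 0.23075858]), 'tcp_rot': array([-9.00020828e+01,  5.53271285e-02,  7.14495665e+01]), 'wrist_force': array([0.16507816, 0.02106553, 0.05360409]), 'torque': array([-0.01275534, -0.01786565, -0.04034444]), 'opening': 0.08553303460339998}
```

View pics/scene0.png

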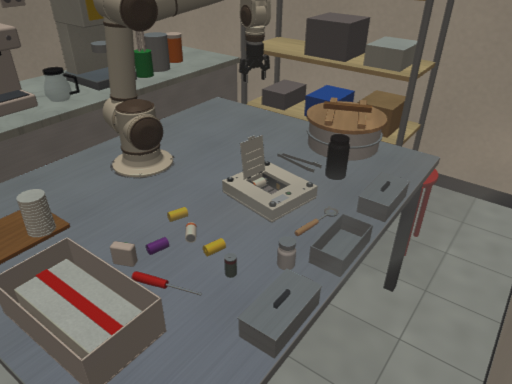

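View pics/top0.png

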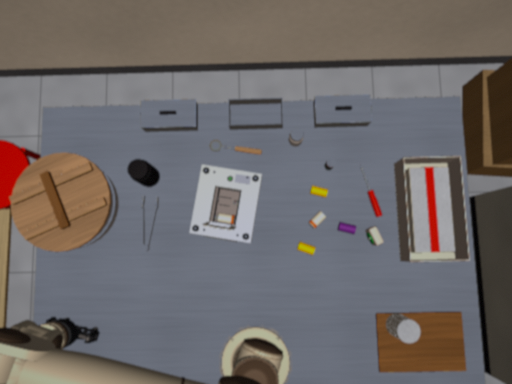

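View pics/wrist0.png

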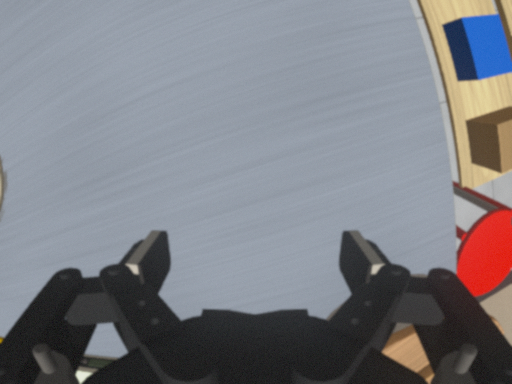

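```bash
cat > h.py <<'E'
import numpy as np, cv2
from workcell import bot
def ray(cam,px,p=None):
    p=p or bot.camera_params(cam); K=p["K"];V=p["view"]
    u=(px[0]-K[0,2])/K[0,0]; v=(px[1]-K[1,2])/K[1,1]
    if cam=="wrist":
        r=np.hypot(u,v); s=np.sin(r)/max(r,1e-9); d=np.array([u*s,-v*s,-np.cos(r)])
    else: d=np.array([u,-v,-1.])
    R=V[:3,:3]; return -R.T@V[:3,3], R.T@(d/np.linalg.norm(d))
def atz(cam,px,z,p=None):
    o,d=ray(cam,px,p); return o+d*(z-o[2])/d[2]
def proj(cam,P,p=None):
    p=p or bot.camera_params(cam);K=p["K"];V=p["view"]
    c=V[:3,:3]@np.asarray(P,float)+V[:3,3]; x,y,z=c[0],-c[1],-c[2]
    if cam=="wrist":
        r=np.hypot(x,y); t=np.arctan2(r,z); x,y=x/r*t,y/r*t
    else: x,y=x/z,y/z
    return np.array([K[0,0]*x+K[0,2],K[1,1]*y+K[1,2]])
E
python3 - <<'E'
import cv2
a=cv2.imread("pics/top0.png"); cv2.imwrite("pics/topc.png",cv2.resize(a[155:260,180:390],None,fx=3.8,fy=3.8,interpolation=cv2.INTER_CUBIC))
a=cv2.imread("pics/scene0.png"); cv2.imwrite("pics/scc.png",cv2.resize(a[130:290,140:340],None,fx=3.75,fy=3.75,interpolation=cv2.INTER_CUBIC))
E
python3 - <<'E'
from h import *
for c in ["top","scene"]:
    bot.camera(c)
    for t in ["cell_center","scale","spring_end","bay","lip_edge","door_hinge","door_edge","spent_cell","timer"]:
        print(c,t,[(np.round(r["xy"],1),round(r["score"],2)) for r in bot.recognise(c,t)][:5])
E
```

```text
top cell_center [(array([348. , 226.7]), 0.66), (array([317.2, 193.2]), 0.53), (array([308.6, 245.3]), 0.49), (array([317. , 220.3]), 0.42)]
top scale [(array([224.6, 202.4]), 0.61)]
top spring_end [(array([228.5, 201.3]), 0.74)]
top bay [(array([223., 203.]), 0.65), (array([320.1, 223.1]), 0.39)]
top lip_edge [(array([226.7, 202. ]), 0.73)]
top door_hinge [(array([226.8, 204.8]), 0.96)]
top door_edge [(array([221.2, 224.2]), 0.61)]
top spent_cell [(array([328.2, 164. ]), 0.63), (array([226.1, 201.2]), 0.18)]
top timer [(array([371.5, 237.2]), 0.57), (array([326.7, 164.1]), 0.57)]
scene cell_center [(array([152.9, 247.4]), 0.8), (array([212. , 249.9]), 0.77), (array([191.2, 230.5]), 0.5), (array([176.7, 212.7]), 0.48), (array([261.3, 187.5]), 0.4)]
scene scale [(array([264.6, 188.4]), 0.82)]
scene spring_end [(array([264.4, 188.8]), 0.75), (array([190.3, 229.9]), 0.71), (array([254.7, 155.8]), 0.69), (array([266.4, 180.3]), 0.54)]
scene bay [(array([263.6, 187.2]), 0.63), (array([253. , 154.2]), 0.48), (array([317.7, 221.2]), 0.34)]
scene lip_edge [(array([262.1, 189.1]), 0.8)]
scene door_hinge [(array([263.6, 187.2]), 0.55)]
scene door_edge [(array([254.6, 157. ]), 0.82)]
scene spent_cell [(array([229.9, 265.8]), 0.77)]
scene timer [(array([121.1, 254.2]), 0.62)]
```

View pics/topc.png

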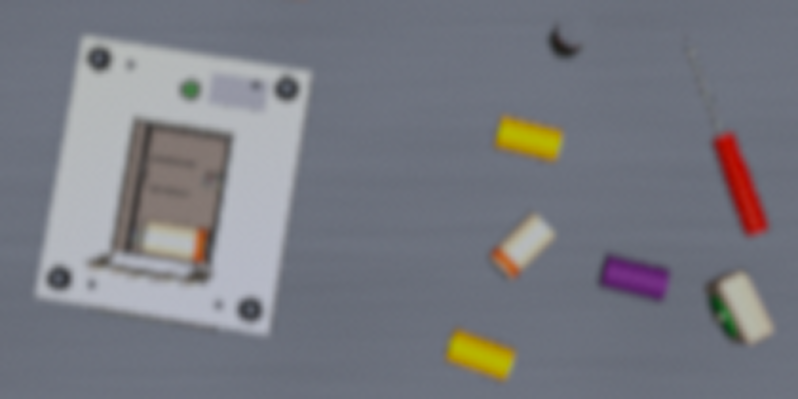

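View pics/scc.png

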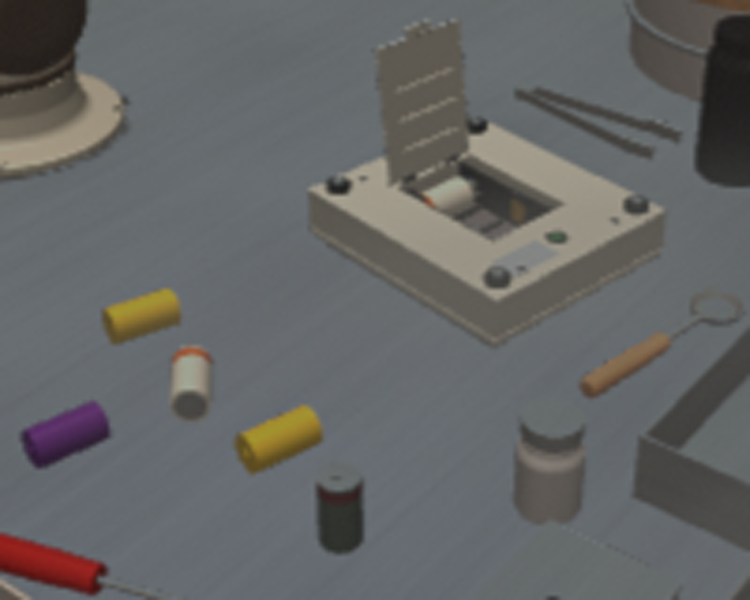

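Run:
```python
from h import *
print(bot.get_obs()["time"])
f=lambda x,y:(x/3.8+180-.37,y/3.8+155-.37)
C=[atz("top",f(*p),0.06) for p in [(82,38),(310,72),(268,333),(38,297)]]
for c in C: print(c.round(4))
m=np.mean(C,0); xd=(C[0]+C[1]-C[2]-C[3]); yd=C[0]+C[3]-C[1]-C[2]
print(m,np.degrees(np.arctan2(xd[1],xd[0])),np.degrees(np.arctan2(yd[1],yd[0]))-90,np.linalg.norm(xd)/2,np.linalg.norm(yd)/2)
a=atz("top",f(506,262),.02);b=atz("top",f(542,226),.02);print(a,b,np.degrees(np.arctan2(*(a-b)[1::-1])))
g=lambda x,y:(x/3.75+140-.37,y/3.75+130-.37)
for p in [(190,350),(192,383),(190,405)]: print(atz("scene",g(*p),.0165))
# feet/scene corners
for p in [(498,298),(312,190),(662,210)]: print("sc",atz("scene",g(*p),.06))
for c in ["top","scene"]:
    bot.camera(c)
    r=bot.trace(c,"cell_center")
    for q in r: print(c,q["xy"],q["score"],q["mask"].sum(), atz(c,q["xy"],.0165))
```

```text
1.15
[0.7003 0.1771 0.06  ]
[ 0.6619 -0.0386  0.06  ]
[0.4176 0.0065 0.06  ]
[0.456  0.2199 0.06  ]
[0.55896631 0.09123845 0.06      ] -10.205080455125682 -10.14387211024578 0.2482457779281852 0.21801135805368008
[ 0.48023281 -0.22112664  0.02      ] [ 0.51378497 -0.25691539  0.02      ] 133.15256698060577
[ 0.46424459 -0.202566    0.0165    ]
[ 0.49732635 -0.23452636  0.0165    ]
[ 0.51619492 -0.25641098  0.0165    ]
sc [ 0.66195716 -0.03549267  0.06      ]
sc [0.42283148 0.00715265 0.06      ]
sc [0.70101055 0.17337005 0.06      ]
top [321.4, 219.2] 0.69 158 [ 0.495572   -0.25347315  0.0165    ]
top [348.2, 229.6] 0.65 187 [ 0.45552589 -0.34869933  0.0165    ]
top [319.2, 192.9] 0.45 138 [ 0.59220341 -0.24965319  0.0165    ]
top [305.9, 245.0] 0.44 151 [ 0.40378784 -0.19354096  0.0165    ]
scene [213.1, 248.4] 0.8 265 [ 0.60397231 -0.25303358  0.0165    ]
scene [175.2, 213.2] 0.79 162 [ 0.38749874 -0.19323853  0.0165    ]
scene [157.9, 246.4] 0.77 226 [ 0.46973367 -0.3428936   0.0165    ]
scene [194.3, 231.2] 0.49 198 [ 0.50382064 -0.22607621  0.0165    ]
```

```bash
python3 -m jog '[{"rotation":[0,0,0],"travel":[20,-45,25],"jaw":1},{"rotation":[0,0,0],"travel":[20,-50,25],"jaw":1},{"rotation":[0,0,0],"travel":[20,-50,20],"jaw":1},{"rotation":[0,0,-4],"travel":[20,-50,20],"jaw":1},{"rotation":[0,0,-4],"travel":[20,-50,10],"jaw":1},{"rotation":[0,0,-4],"travel":[20,-50,10],"jaw":1},{"rotation":[0,0,-4],"travel":[20,-50,0],"jaw":1},{"rotation":[0,0,-4],"travel":[20,-50,0],"jaw":1}]'
```

```text
time: 2.35
ee_pos: [0.3353, 0.1248, 0.3416]
tcp_rot: [-90.0, -0.1, 51.3]
wrist_force: [0.7, -0.2, -0.5]
opening: 0.0853
```

```bash
python3 - <<'E'
from h import *
cv2.imwrite("pics/w1.png",bot.camera("wrist")[:,:,::-1]); cv2.imwrite("pics/s1.png",bot.camera("scene")[:,:,::-1])
E
python3 -m jog '[{"rotation":[0,0,-4],"travel":[15,-50,0],"jaw":1},{"rotation":[0,0,-4],"travel":[20,-50,0],"jaw":1},{"rotation":[0,0,0],"travel":[20,-50,-10],"jaw":1},{"rotation":[0,0,0],"travel":[20,-50,-25],"jaw":1},{"rotation":[0,0,0],"travel":[20,-45,-30],"jaw":1},{"rotation":[0,0,0],"travel":[20,-45,-30],"jaw":1},{"rotation":[0,0,0],"travel":[20,-45,-30],"jaw":1},{"rotation":[0,0,0],"travel":[25,-30,-35],"jaw":1}]'
python3 - <<'E'
from h import *
print(bot.get_obs()["q"])
cv2.imwrite("pics/w2.png",bot.camera("wrist")[:,:,::-1]); cv2.imwrite("pics/s2.png",bot.camera("scene")[:,:,::-1])
p=bot.camera_params("wrist")
np.save("w2v.npy",p["view"])
for q in bot.recognise("wrist","cell_center"): print(q, atz("wrist",q["xy"],.0165))
E
```

```text
time: 3.45
ee_pos: [0.4958, -0.24, 0.1806]
tcp_rot: [-90.0, -0.0, 43.4]
wrist_force: [1.1, -0.0, 0.3]
opening: 0.0851
[-2.58373823e+01  4.26844876e+00  3.69635547e+00  8.93739285e+01
  2.39649386e-03  2.07519326e+01]
{'xy': [253.3, 168.8], 'score': 0.82} [ 0.49160485 -0.2360321   0.0165    ]
{'xy': [317.4, 234.3], 'score': 0.77} [ 0.59671374 -0.2406429   0.0165    ]
{'xy': [214.9, 68.7], 'score': 0.71} [ 0.39102264 -0.18679762  0.0165    ]
{'xy': [176.1, 212.0], 'score': 0.64} [ 0.46238226 -0.33104424  0.0165    ]
```

View pics/w1.png

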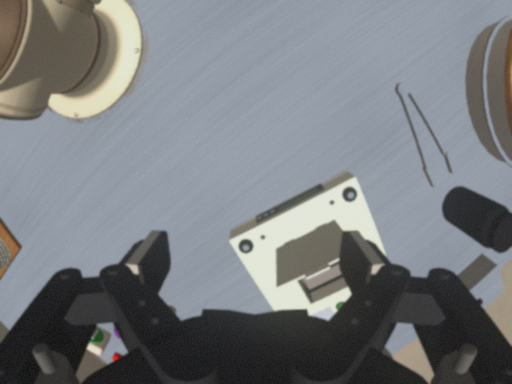

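View pics/s1.png

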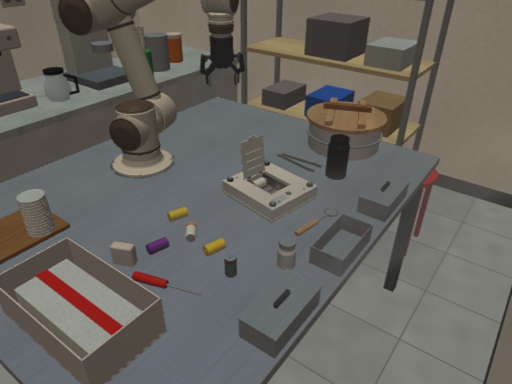

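View pics/w2.png

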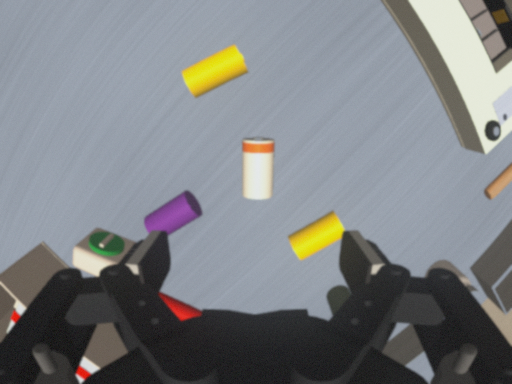

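```bash
cat > plan.py <<'E'
import numpy as np, heapq
P=np.array([[-30.75,-16.5],[28.75,-16.5],[28.75,-5],[30.75,-5],[30.75,5],[28.75,5],[28.75,16.5],[-30.75,16.5]])
pts=np.concatenate([np.linspace(P[i],P[(i+1)%8],80,endpoint=False) for i in range(8)])
def comp(th,zc,clr=0.7,floor=0.5):
    c,s=np.cos(np.radians(th)),np.sin(np.radians(th))
    y=pts[:,0]*c-pts[:,1]*s; z=pts[:,0]*s+pts[:,1]*c+zc
    if z.min()<floor: return None
    m=(z>34.5)&(z<39); 
    lim=52.5-clr-y[m].max() if m.any() else 1e9
    m2=z<35
    lim=min(lim,58.5-clr-y[m2].max())if m2.any() else lim
    b=(z>8.5)&(z<24.5)
    if not b.any(): return lim,None,0
    return lim,y[b].min(),max(0,-(lim+y[b].min()))
if __name__=="__main__":
    ths=np.arange(0,56,1.);zs=np.arange(17,70,1.)
    C=np.full((len(ths),len(zs)),np.inf)
    for i,t in enumerate(ths):
        for j,z in enumerate(zs):
            r=comp(t,z)
            if r: C[i,j]=r[2]
    print("zs",zs[::3])
    for i in range(0,56,3): print(int(ths[i]),np.round(C[i,::3],1))
    # bottleneck from (0,17) to any th, z=69
    h=[(C[0,0],0,0,[])];seen=set()
    while h:
        c,i,j,p=heapq.heappop(h)
        if (i,j) in seen: continue
        seen.add((i,j)); p=p+[(ths[i],zs[j],round(C[i,j],1))]
        if zs[j]>=62: print(c,p[::3]);break
        for a,b in((1,0),(-1,0),(0,1),(0,-1),(1,1),(-1,-1)):
            k,l=i+a,j+b
            if 0<=k<len(ths) and 0<=l<len(zs) and np.isfinite(C[k,l]): heapq.heappush(h,(max(c,C[k,l]),k,l,p))
E
python3 plan.py
```

```text
zs [17. 20. 23. 26. 29. 32. 35. 38. 41. 44. 47. 50. 53. 56. 59. 62. 65. 68.]
0 [3.7 7.7 7.7 7.7 7.7 9.7 9.7 9.7 0.  0.  0.  0.  0.  0.  0.  0.  0.  0. ]
3 [inf 7.2 7.2 7.3 9.2 9.2 9.2 9.3 9.1 0.  0.  0.  0.  0.  0.  0.  0.  0. ]
6 [inf inf 7.  7.  8.9 9.  9.  8.8 6.9 7.  0.  0.  0.  0.  0.  0.  0.  0. ]
9 [inf inf 6.8 8.9 8.8 8.8 8.8 8.3 6.8 6.8 0.  0.  0.  0.  0.  0.  0.  0. ]
12 [inf inf inf 8.9 8.9 8.9 8.5 6.9 6.8 6.9 6.4 0.  0.  0.  0.  0.  0.  0. ]
15 [inf inf inf 9.2 9.1 9.  8.2 7.1 7.  6.8 6.  0.  0.  0.  0.  0.  0.  0. ]
18 [inf inf inf 9.5 9.5 8.9 7.4 7.4 7.5 6.6 1.3 0.  0.  0.  0.  0.  0.  0. ]
21 [inf inf inf inf 9.8 8.7 8.  8.  7.4 6.3 0.  0.  0.  0.  0.  0.  0.  0. ]
24 [inf inf inf inf 9.9 8.8 8.8 8.8 7.4 2.  0.  0.  0.  0.  0.  0.  0.  0. ]
27 [inf inf inf inf inf 9.7 9.8 8.9 6.1 0.  0.  0.  0.  0.  0.  0.  0.  0. ]
30 [ inf  inf  inf  inf  inf 11.1 10.7  9.   3.3  0.   0.   0.   0.   0.
  0.   0.   0.   0. ]
33 [ inf  inf  inf  inf  inf 12.5 11.1  7.2  0.8  0.   0.   0.   0.   0.
  0.   0.   0.   0. ]
36 [ inf  inf  inf  inf  inf 13.6 11.4  5.6  0.   0.   0.   0.   0.
[... 962 characters left out ...]
np.float64(9.0), np.float64(34.0), np.float64(8.8)), (np.float64(8.0), np.float64(36.0), np.float64(8.8)), (np.float64(7.0), np.float64(38.0), np.float64(8.6)), (np.float64(6.0), np.float64(40.0), np.float64(8.6)), (np.float64(5.0), np.float64(42.0), np.float64(7.0)), (np.float64(3.0), np.float64(43.0), np.float64(0.0)), (np.float64(0.0), np.float64(42.0), np.float64(0.0)), (np.float64(0.0), np.float64(45.0), np.float64(0.0)), (np.float64(0.0), np.float64(48.0), np.float64(0.0)), (np.float64(0.0), np.float64(51.0), np.float64(0.0)), (np.float64(0.0), np.float64(54.0), np.float64(0.0)), (np.float64(0.0), np.float64(57.0), np.float64(0.0)), (np.float64(0.0), np.float64(60.0), np.float64(0.0))]
```

```bash
cat > fitcell.py <<'E'
from h import *
import sys
from scipy.optimize import minimize
im=cv2.imread(sys.argv[1]); V=np.load(sys.argv[2]); p=dict(bot.camera_params("wrist")); p["view"]=V
x0=[float(a) for a in sys.argv[3:6]]
a=np.linspace(0,2*np.pi,48)
def sil(q,s=4):
    c,y=q[:2],np.radians(q[2]); ax=np.array([np.cos(y),np.sin(y),0]); n=np.array([-ax[1],ax[0],0]); zz=np.array([0,0,1.])
    pts=[]
    for l,r in((-.03075,.0165),(.02875,.0165)):
        for t in a: pts.append(proj("wrist",np.array([*c,.0165])+ax*l+r*(np.cos(t)*n+np.sin(t)*zz),p))
    return cv2.convexHull(np.float32(pts))
f=cv2.cvtColor(im,cv2.COLOR_BGR2HSV).astype(int)
m=((f[...,2]>150)&(f[...,1]<35))|((f[...,0]<14)&(f[...,1]>130)&(f[...,2]>120))
h0=np.zeros(m.shape,np.uint8); cv2.fillConvexPoly(h0,np.int32(sil(x0)),1); h0=cv2.dilate(h0,np.ones((25,25)))
m=(m&(h0>0)).astype(np.uint8); n,l,st,_=cv2.connectedComponentsWithStats(m); k=1+np.argmax(st[1:,4]); m=(l==k).astype(np.uint8)
cs,_=cv2.findContours(m,cv2.RETR_EXTERNAL,cv2.CHAIN_APPROX_NONE); hu=cv2.convexHull(max(cs,key=cv2.contourArea)); m[:]=0; cv2.fillConvexPoly(m,hu,1)
M=cv2.resize(m,None,fx=4,fy=4,interpolation=cv2.INTER_NEAREST)
def cost(q):
    g=np.zeros(M.shape,np.uint8); cv2.fillConvexPoly(g,np.int32(np.round((sil(q)+.5)*4*16)),1,shift=4)
    return (g!=M).sum()/16
r=minimize(cost,x0,method="Nelder-Mead",options=dict(initial_simplex=[x0,[x0[0]+.006,x0[1],x0[2]],[x0[0],x0[1]+.006,x0[2]],[x0[0],x0[1],x0[2]+4]]))
print(r.x,r.fun,m.sum())
E
python3 fitcell.py pics/w2.png w2v.npy 0.4935 -0.236 133; python3 fitcell.py pics/w2.png w2v.npy 0.497 -0.24 131
```

```text
[  0.48917834  -0.22533055 133.0346137 ] 2956.5 4910
[  0.48447818  -0.23214517 132.66074775] 3036.5 4983
```

```bash
python3 - <<'E'
import cv2
f=cv2.cvtColor(cv2.imread("pics/w2.png"),cv2.COLOR_BGR2HSV)
for p in [(258,170),(250,185),(268,190),(258,147),(258,140),(230,170),(290,170)]: print(p,f[p[1],p[0]])
E
sed -i 's/(f\[...,2\]>150)&(f\[...,1\]<35)/(f[...,0]<40)\&(f[...,2]>120)/' fitcell.py
python3 fitcell.py pics/w2.png w2v.npy 0.4935 -0.236 133; python3 fitcell.py pics/w2.png w2v.npy 0.497 -0.24 131
```

```text
(258, 170) [100   3 234]
(250, 185) [ 38  16 232]
(268, 190) [ 24  39 221]
(258, 147) [ 15 190 231]
(258, 140) [115   9 166]
(230, 170) [108  26 168]
(290, 170) [108  28 179]
[  0.49268983  -0.23182444 132.84773315] 55.875 1933
[  0.49277475  -0.23185102 132.48867307] 55.6875 1933
```

```bash
python3 -m jog '[{"rotation":[0,0,-0.7],"travel":[-3,8,-30],"jaw":1},{"rotation":[0,0,0],"travel":[0,0,-40],"jaw":1},{"rotation":[0,0,0],"travel":[0,0,-30],"jaw":1},{"rotation":[0,0,0],"travel":[0,0,0],"jaw":1}]' 100
python3 - <<'E'
from h import *
print(bot.get_obs()["ee_pos"])
cv2.imwrite("pics/w3.png",bot.camera("wrist")[:,:,::-1])
np.save("w3v.npy",bot.camera_params("wrist")["view"])
E
python3 fitcell.py pics/w3.png w3v.npy 0.4927 -0.232 133
```

```text
time: 4.1
ee_pos: [0.4912, -0.2292, 0.0806]
tcp_rot: [-89.9, 0.0, 42.8]
wrist_force: [0.3, 0.1, 0.9]
opening: 0.0855
[ 0.49117724 -0.22915005  0.0805908 ]
[  0.49760826  -0.23518642 131.54228405] 253.0 3812
```

View pics/w3.png

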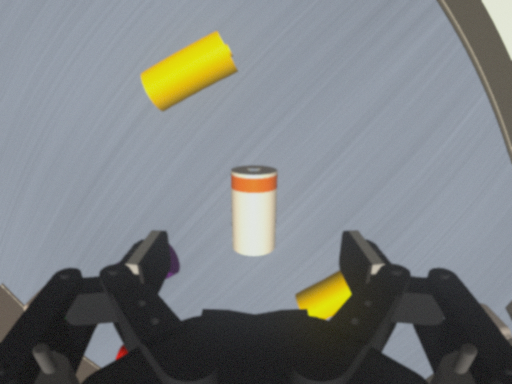

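```bash
sed -i 's/^m=((f/m=(f[...,2]<125)|((f/' fitcell.py
python3 fitcell.py pics/w3.png w3v.npy 0.495 -0.234 132;python3 fitcell.py pics/w2.png w2v.npy 0.4935 -0.236 133
```

```text
[  0.49627825  -0.23419144 132.45310584] 189.625 3988
[  0.49254717  -0.23166985 132.86817306] 50.625 1939
```

```bash
python3 -m jog '[{"rotation":[0,0,0],"travel":[4,-4,-30],"jaw":1},{"rotation":[0,0,0],"travel":[0,0,-26],"jaw":1},{"rotation":[0,0,0],"travel":[0,0,-12],"jaw":1},{"rotation":[0,0,0],"travel":[0,0,-8],"jaw":1},{"rotation":[0,0,0],"travel":[0,0,0],"jaw":1}]' 100
python3 - <<'E'
from h import *
cv2.imwrite("pics/w4.png",bot.camera("wrist")[:,:,::-1])
np.save("w4v.npy",bot.camera_params("wrist")["view"])
E
python3 fitcell.py pics/w4.png w4v.npy 0.495 -0.234 132
```

```text
time: 4.78
ee_pos: [0.4963, -0.2346, 0.006]
tcp_rot: [-90.0, -0.0, 42.8]
wrist_force: [0.3, -0.2, 0.2]
opening: 0.0853
[  0.49519466  -0.2333995  132.9563028 ] 2702.0 11094
```

View pics/w4.png

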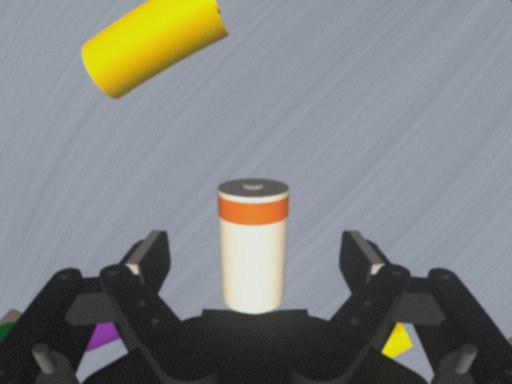

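```bash
python3 -m jog '[{"rotation":[0,0,0],"travel":[0,0,-2],"jaw":0.3},{"rotation":[0,0,0],"travel":[0,0,0],"jaw":-1},{"rotation":[0,0,0],"travel":[0,0,0],"jaw":-1},{"rotation":[0,0,0],"travel":[0,0,0],"jaw":-1},{"rotation":[0,0,0],"travel":[0,0,0],"jaw":-1},{"rotation":[0,0,0],"travel":[0,0,0],"jaw":-1}]' 100
python3 - <<'E'
from h import *
cv2.imwrite("pics/w5.png",bot.camera("wrist")[:,:,::-1])
E
```

```text
time: 5.58
ee_pos: [0.4964, -0.2347, 0.0039]
tcp_rot: [-90.1, -0.0, 42.7]
wrist_force: [-1.1, 0.6, 5.5]
opening: 0.0303
```

View pics/w5.png

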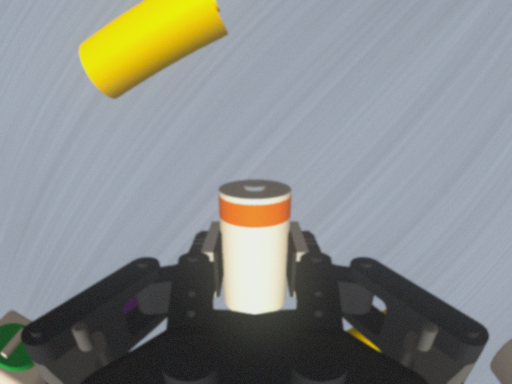

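```bash
python3 -m jog '[{"rotation":[0,0,0],"travel":[0,0,8],"jaw":-1},{"rotation":[0,0,0],"travel":[0,0,12],"jaw":-1},{"rotation":[0,0,0],"travel":[0,0,0],"jaw":-1}]'
python3 - <<'E'
from h import *
cv2.imwrite("pics/w6.png",bot.camera("wrist")[:,:,::-1]); a=bot.camera("scene")[:,:,::-1]
cv2.imwrite("pics/s6.png",cv2.resize(a[170:270,130:250],None,fx=5,fy=5,interpolation=cv2.INTER_CUBIC))
E
```

```text
time: 6.0
ee_pos: [0.4967, -0.2349, 0.0246]
tcp_rot: [-90.1, -0.0, 42.7]
wrist_force: [-0.3, 0.2, -1.6]
opening: 0.0302
```

View pics/w6.png

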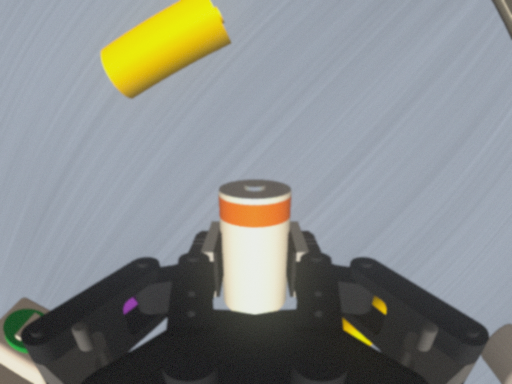

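View pics/s6.png

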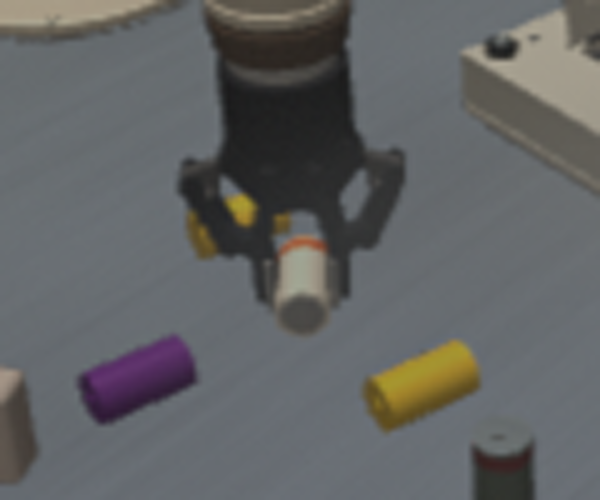

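Run:
```python
from h import *
p=bot.camera_params("wrist"); o=bot.get_obs()
e=o["ee_pos"]; ax=np.array([np.cos(np.radians(132.7)),np.sin(np.radians(132.7)),0]); n=np.array([ax[1],-ax[0],0])
z=e[2]-.0039+.0165
for px in [(255,189.5),(255,188),(255,186.5),(255,311)]:
    P=atz("wrist",px,z,p); print(px,P,"along",(P-e)@ax,"lat",(P-e)@n)
P=atz("wrist",(255,311),z-.012,p);print((P-e)@ax)
g=e+0; print(p["view"])
# predicted px for end-face ring at +-
for L in (.02875,.031,.033):
    for t in (90,-90,0,180):
        c=np.array([e[0],e[1],z])+ax*L+.0165*(np.cos(np.radians(t))*n+np.sin(np.radians(t))*np.array([0,0,1])); print(L,t,proj("wrist",c,p).round(1))
```

```text
(255, 189.5) [ 0.47654646 -0.21200481  0.0359986 ] along 0.02987399172008602 lat 0.0010068853615280637
(255, 188) [ 0.47606003 -0.21148063  0.0359986 ] along 0.030589099791459268 lat 0.0010048834146724802
(255, 186.5) [ 0.47557496 -0.2109579   0.0359986 ] along 0.031302217273645516 lat 0.001002891532202196
(255, 311) [ 0.52417862 -0.26330739  0.0359986 ] along -0.04013122704954851 lat 0.001221115520266526
-0.04989939004111015
[[ 7.33365125e-01  6.79834314e-01  9.47729795e-04 -2.05123085e-01]
 [-6.55830395e-01  7.07836914e-01 -2.62399305e-01  4.70805136e-01]
 [-1.79058890e-01  1.91812949e-01  9.64958914e-01 -4.53629828e-02]
 [ 0.00000000e+00  0.00000000e+00  0.00000000e+00  1.00000000e+00]]
0.02875 90 [252.6 203.1]
0.02875 -90 [252.9 182.9]
0.02875 0 [288.5 191.9]
0.02875 180 [217.2 191.7]
0.031 90 [252.6 197.9]
0.031 -90 [252.9 178.6]
0.031 0 [288.6 187.2]
0.031 180 [217.  187.1]
0.033 90 [252.6 193.1]
0.033 -90 [253.  174.8]
0.033 0 [288.8 183. ]
0.033 180 [216.9 182.9]
```

Run:
```python
from h import *
f=lambda x,y:(x/3.8+180-.37,y/3.8+155-.37)
y=np.radians(-10.2);S=np.array([.5595,.0912]);R=np.array([[np.cos(y),-np.sin(y)],[np.sin(y),np.cos(y)]])
for p in [(135,118),(232,133),(210,262),(115,248),(152,125)]:
    print(p,(R.T@(atz("top",f(*p),.06)[:2]-S)*1000).round(1))
g=lambda x,y:(x/3.75+140-.37,y/3.75+130-.37)
for p in [(563,203),(495,241),(402,183),(470,160)]: print("sc",p,(R.T@(atz("scene",g(*p),.06)[:2]-S)*1000).round(1))
```

```text
(135, 118) [55.2 46.9]
(232, 133) [ 55.  -45.9]
(210, 262) [-68.  -44.8]
(115, 248) [-68.7  45.1]
(152, 125) [51.1 29.9]
sc (563, 203) [54.8 48.2]
sc (495, 241) [ 58.6 -44.7]
sc (402, 183) [-72.6 -36.3]
sc (470, 160) [-60.9  41.9]
```

```bash
python3 -m jog '[{"rotation":[0,0,0],"travel":[0,15,40],"jaw":-1},{"rotation":[0,0,-8],"travel":[9,35,40],"jaw":-1},{"rotation":[0,0,-8],"travel":[10,45,40],"jaw":-1},{"rotation":[0,0,-8],"travel":[11,45,35],"jaw":-1},{"rotation":[0,0,-8],"travel":[11,45,30],"jaw":-1},{"rotation":[0,0,-8],"travel":[11,45,25],"jaw":-1},{"rotation":[0,0,-8],"travel":[11,45,15],"jaw":-1},{"rotation":[0,0,-4.9],"travel":[12,40,0],"jaw":-1}]' 110
python3 -m jog '[{"rotation":[0,0,0],"travel":[0,10,0],"jaw":-1},{"rotation":[0,0,0],"travel":[0,0,0],"jaw":-1},{"rotation":[0,0,0],"travel":[0,0,0],"jaw":-1}]'
python3 - <<'E'
from h import *
print(bot.get_obs()["q"],bot.get_obs()["ee_pos"])
cv2.imwrite("pics/w7.png",bot.camera("wrist")[:,:,::-1]); np.save("w7v.npy",bot.camera_params("wrist")["view"])
a=bot.camera("scene")[:,:,::-1]; cv2.imwrite("pics/s7.png",cv2.resize(a[60:260,130:350],None,fx=3.5,fy=3,interpolation=cv2.INTER_CUBIC))
E
```

```text
time: 7.1
ee_pos: [0.5715, 0.0822, 0.2494]
tcp_rot: [-90.0, -0.1, -10.3]
wrist_force: [0.9, -0.8, -2.2]
opening: 0.0301
time: 7.48
ee_pos: [0.5708, 0.0894, 0.2482]
tcp_rot: [-90.0, 0.0, -10.2]
wrist_force: [1.3, 0.3, -1.2]
opening: 0.0297
[ 8.90692362e+00  9.32760983e+00  1.67658559e+01  9.74574208e+01
 -1.60982419e-02  1.09077580e+02] [0.57075266 0.08936709 0.24820414]
```

View pics/w7.png

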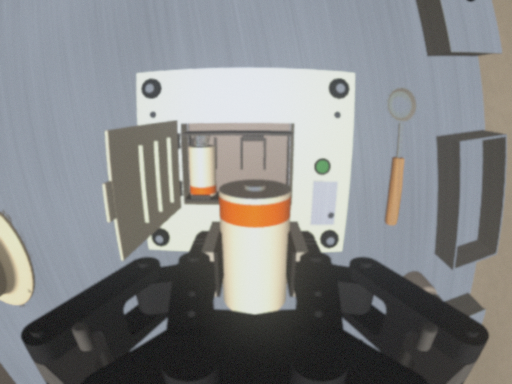

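View pics/s7.png

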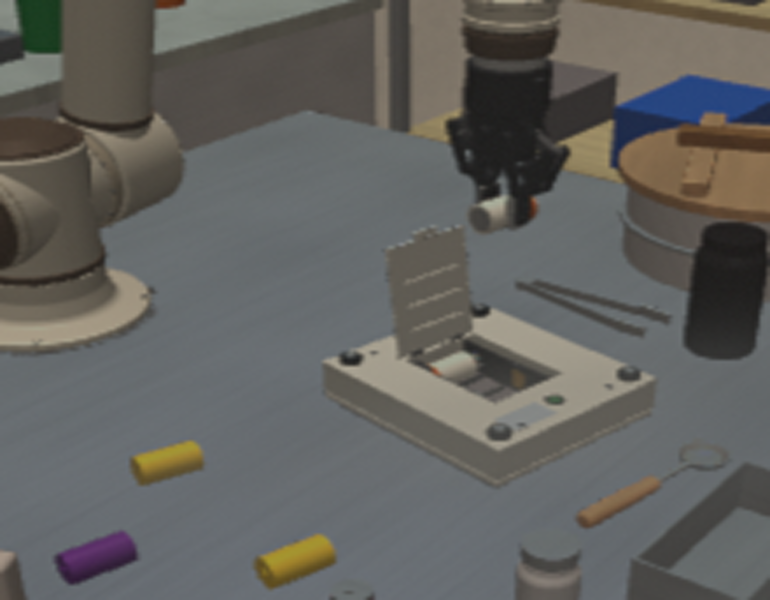

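Run:
```python
import cv2
a=cv2.imread("pics/w7.png"); cv2.imwrite("pics/w7c.png",cv2.resize(a[110:210,170:310],None,fx=5.6,fy=5.6,interpolation=cv2.INTER_CUBIC))
```

```text
(no output)
```

View pics/w7c.png

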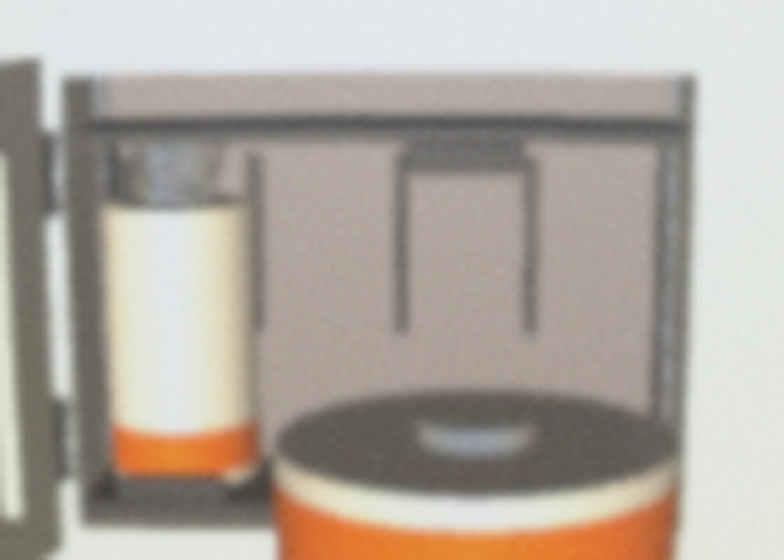

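```bash
cat > m7.py <<'E'
from h import *
p=dict(bot.camera_params("wrist")); p["view"]=np.load("w7v.npy")
f=lambda x,y:(x/5.6+170-.41,y/5.6+110-.41)
y=np.radians(-10.2);S=np.array([.5595,.0912]);R=np.array([[np.cos(y),-np.sin(y)],[np.sin(y),np.cos(y)]])
e=np.array([0.57075,0.08937])
def s(px,z,n): 
    P=atz("wrist",px,z,p); print(n,(R.T@(P[:2]-S)*1000).round(1),"world",P.round(4),"rel tool",(R.T@(P[:2]-e)*1000).round(1))
s(f(66,78),.06,"rimTL");s(f(694,78),.06,"rimTR");s(f(85,522),.06,"rimBL")
s(f(465,121),.057,"wall +y top outer"); s(f(465,138),.057,"wall +y top inner")
s(f(465,168),.0585,"lip edge top"); s(f(403,168),.0585,"lipL"); s(f(527,168),.0585,"lipR")
s(f(466,175),.025,"rail far"); s(f(466,332),.025,"rail near")
s(f(466,332),.025,"rail near mid"); s(f(401,332),.025,"railL"); s(f(531,332),.025,"railR")
s(f(478,432),.2608,"nub")
for q,n in [((137,73),"TL"),((356,71),"TR"),((343,250),"BR")]: s(q,.06,n)
E
python3 m7.py
```

```text
rimTL [-71.3  51.3] world [0.4984 0.1543 0.06  ] rel tool [-82.7  51.1]
rimTR [55.2 50.4] world [0.6227 0.131  0.06  ] rel tool [43.8 50.2]
rimBL [-71.9 -42.9] world [0.4811 0.0617 0.06  ] rel tool [-83.3 -43.1]
wall +y top outer [ 9.5 41.1] world [0.5761 0.13   0.057 ] rel tool [-1.9 40.9]
wall +y top inner [ 9.5 37.6] world [0.5755 0.1266 0.057 ] rel tool [-1.9 37.4]
lip edge top [ 9.5 31.7] world [0.5745 0.1207 0.0585] rel tool [-1.9 31.5]
lipL [-3.  31.7] world [0.5622 0.1229 0.0585] rel tool [-14.4  31.5]
lipR [22.  31.7] world [0.5867 0.1185 0.0585] rel tool [10.6 31.5]
rail far [ 9.5 26.6] world [0.5736 0.1157 0.025 ] rel tool [-1.9 26.4]
rail near [ 9.5 -9. ] world [0.5673 0.0807 0.025 ] rel tool [-1.8 -9.2]
rail near mid [ 9.5 -9. ] world [0.5673 0.0807 0.025 ] rel tool [-1.8 -9.2]
railL [-5.1 -9. ] world [0.5529 0.0833 0.025 ] rel tool [-16.5  -9.2]
railR [24.2 -9. ] world [0.5817 0.0781 0.025 ] rel tool [12.8 -9.1]
nub [11.7 31.6] world [0.5766 0.1202 0.2608] rel tool [ 0.3 31.4]
TL [-124.5  113.4] world [0.457  0.2248 0.06  ] rel tool [-135.9  113.2]
TR [127.4 114.3] world [0.7051 0.1811 0.06  ] rel tool [116.  114.1]
BR [ 126.1 -107.3] world [ 0.6646 -0.0367  0.06  ] rel tool [ 114.7 -107.5]
```

```bash
cat > tp.py <<'E'
from plan import *
def face(th,zc):
    r=comp(th,zc,0,-50); return r[1]
def tcp(th,zc,c,vs,a=1.2,h=12.6):
    """TCP (v rel ref, z world mm) for compression c with relaxed face at vs"""
    vc=vs-c-face(th,zc); t=np.radians(th)
    r=comp(th,zc,0,-50); 
    return np.array([vc-a*np.cos(t)+h*np.sin(t), zc+20-a*np.sin(t)-h*np.cos(t)]), r[0]-(vc-vs)
if __name__=="__main__":
    for th,zc,c in [(26,60,-8),(26,46,-6),(26,46,0),(26,46,9),(25,43,9.5),(24,41,9.8),(22,38,9.8),(20,35,9.8),(18,32,9.8),(15,30,9.8),(12,28.5,9.8),(9,27,9.8),(6,24,9.8),(3,20,9.8),(0,17,9.8),(0,17,3)]:
        if zc>50: b=tcp(th,46,c,-21); T=(b[0]+[0,zc-46],b[1])
        else: T=tcp(th,zc,c,-21)
        print(th,zc,c,"TCP v,z",T[0].round(1),"lip clearance",round(T[1],1))
E
python3 tp.py
```

```text
26 60 -8 TCP v,z [15.1 68.1] lip clearance -2.2
26 46 -6 TCP v,z [13.1 54.1] lip clearance -0.2
26 46 0 TCP v,z [ 7.1 54.1] lip clearance 5.8
26 46 9 TCP v,z [-1.9 54.1] lip clearance 14.8
25 43 9.5 TCP v,z [-1.  51.1] lip clearance 6.4
24 41 9.8 TCP v,z [-0.5 49. ] lip clearance 3.1
22 38 9.8 TCP v,z [ 0.4 45.9] lip clearance 2.3
20 35 9.8 TCP v,z [ 1.3 42.7] lip clearance 2.7
18 32 9.8 TCP v,z [ 1.8 39.6] lip clearance 1.6
15 30 9.8 TCP v,z [ 1.6 37.5] lip clearance 1.3
12 28.5 9.8 TCP v,z [ 1.2 35.9] lip clearance 1.6
9 27 9.8 TCP v,z [ 0.7 34.4] lip clearance 1.7
6 24 9.8 TCP v,z [ 0.3 31.3] lip clearance 3.5
3 20 9.8 TCP v,z [-0.3 27.4] lip clearance 3.3
0 17 9.8 TCP v,z [-1.3 24.4] lip clearance 6.8
0 17 3 TCP v,z [ 5.6 24.4] lip clearance 0.0
```

Run:
```python
from tp import *
for th in (26,30,34,38):
    for zc in (44,46,48,50):
        T,cl=tcp(th,zc,0,-21); t=np.radians(th)
        print(th,zc,"window",round(cl,1),"flat low corner z",round(zc-30.75*np.sin(t)-16.5*np.cos(t),1),T.round(1))
```

```text
26 44 window 0.9 flat low corner z 15.7 [ 8.  52.1]
26 46 window 5.8 flat low corner z 17.7 [ 7.1 54.1]
26 48 window 10.9 flat low corner z 19.7 [ 6.  56.1]
26 50 window 15.8 flat low corner z 21.7 [ 5.1 58.1]
30 44 window 4.2 flat low corner z 14.3 [ 8.4 52.5]
30 46 window 9.3 flat low corner z 16.3 [ 7.2 54.5]
30 48 window 13.6 flat low corner z 18.3 [ 6.1 56.5]
30 50 window 18.0 flat low corner z 20.3 [ 4.9 58.5]
34 44 window 6.7 flat low corner z 13.1 [ 8.9 52.9]
34 46 window 11.1 flat low corner z 15.1 [ 7.5 54.9]
34 48 window 15.6 flat low corner z 17.1 [ 6.2 56.9]
34 50 window 20.1 flat low corner z 19.1 [ 4.8 58.9]
38 44 window 8.9 flat low corner z 12.1 [ 9.5 53.3]
38 46 window 12.7 flat low corner z 14.1 [ 8.  55.3]
38 48 window 16.8 flat low corner z 16.1 [ 6.2 57.3]
38 50 window 21.3 flat low corner z 18.1 [ 4.7 59.3]
```

```bash
python3 -m jog '[{"rotation":[7.38,-1.33,0],"travel":[0,6,-20],"jaw":-1},{"rotation":[7.38,-1.33,0],"travel":[0,5.6,-25],"jaw":-1},{"rotation":[7.38,-1.33,0],"travel":[0,0,-30],"jaw":-1},{"rotation":[7.38,-1.33,0],"travel":[0,0,-30],"jaw":-1},{"rotation":[0,0,0],"travel":[0,0,-30],"jaw":-1},{"rotation":[0,0,0],"travel":[0,0,-20],"jaw":-1},{"rotation":[0,0,0],"travel":[0,0,0],"jaw":-1},{"rotation":[0,0,0],"travel":[0,0,0],"jaw":-1}]'
cat > st.py <<'E'
from h import *
y=np.radians(-10.2);R=np.array([[np.cos(y),-np.sin(y)],[np.sin(y),np.cos(y)]])
def st():
    o=bot.get_obs(); d=R.T@(o["ee_pos"][:2]-[0.57075,0.08937])*1000; f=R.T@o["wrist_force"][:2]
    from scipy.spatial.transform import Rotation as Ro
    r,p,yw=o["tcp_rot"]; m=Ro.from_euler("xyz",[r,p,yw],degrees=True).as_matrix()
    t=np.array([R[0,0],R[1,0],0]); ax=-m[:,2] if False else m[:,2]
    # tool z along cell axis (+-)
    zl=np.array([R.T@ax[:2]][0]); 
    print("t %.2f u %.1f v %.1f z %.1f | Fu %.1f Fv %.1f Fz %.1f | M %s open %.4f rot %s axis %s %.3f"%(o["time"],d[0],d[1],o["ee_pos"][2]*1000,f[0],f[1],o["wrist_force"][2],o["torque"].round(2),o["opening"],o["tcp_rot"].round(1),zl.round(3),ax[2]))
if __name__=="__main__": st()
E
python3 st.py
python3 - <<'E'
from h import *
cv2.imwrite("pics/w8.png",bot.camera("wrist")[:,:,::-1]); np.save("w8v.npy",bot.camera_params("wrist")["view"])
a=bot.camera("scene")[:,:,::-1]; cv2.imwrite("pics/s8.png",cv2.resize(a[100:240,180:340],None,fx=5,fy=4.2,interpolation=cv2.INTER_CUBIC))
E
```

```text
time: 8.57
ee_pos: [0.5714, 0.1016, 0.0945]
tcp_rot: [-60.0, -0.1, -10.2]
wrist_force: [-0.7, -0.5, -2.4]
opening: 0.0302
t 8.57 u -1.5 v 12.2 z 94.5 | Fu -0.6 Fv -0.7 Fz -2.4 | M [-0.58  0.09  0.04] open 0.0302 rot [-60.   -0.1 -10.2] axis [-0.001  0.866] 0.500
```

View pics/w8.png

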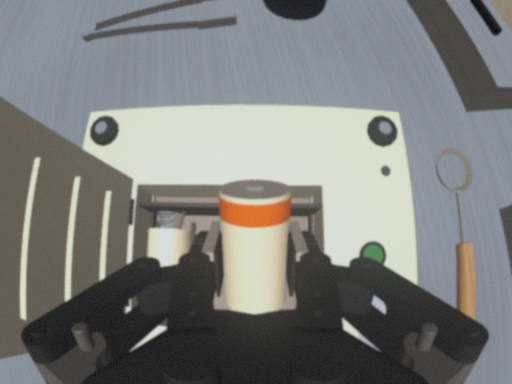

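View pics/s8.png

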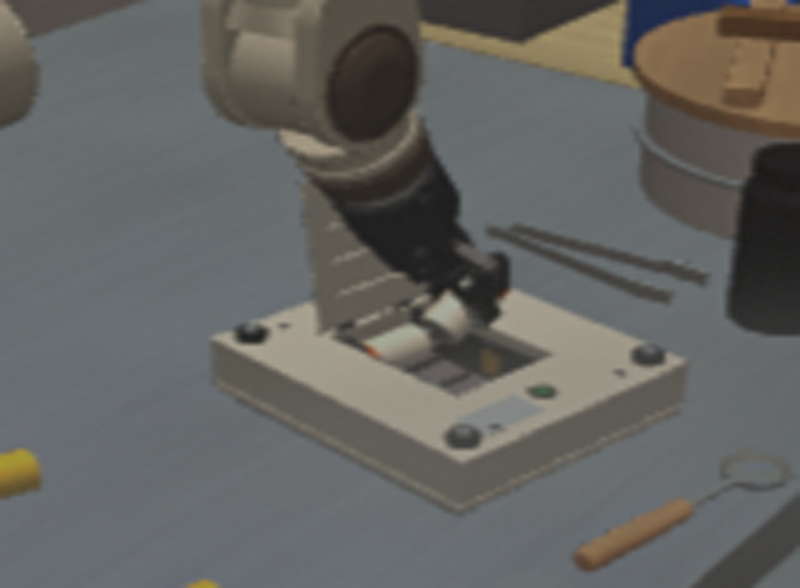

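```bash
python3 -m jog '[{"rotation":[0,0,0],"travel":[-0.7,-0.7,-14],"jaw":-1},{"rotation":[0,0,0],"travel":[0,0,-12],"jaw":-1},{"rotation":[0,0,0],"travel":[0,0,-8],"jaw":-1},{"rotation":[0,0,0],"travel":[0,0,-4],"jaw":-1},{"rotation":[0,0,0],"travel":[0,0,0],"jaw":-1}]'
python3 st.py
python3 - <<'E'
from h import *
cv2.imwrite("pics/w9.png",bot.camera("wrist")[:,:,::-1]); np.save("w9v.npy",bot.camera_params("wrist")["view"])
E
```

```text
time: 9.3
ee_pos: [0.5702, 0.1014, 0.055]
tcp_rot: [-60.0, -0.0, -10.2]
wrist_force: [0.3, 0.1, -0.6]
opening: 0.0297
t 9.30 u -2.7 v 11.7 z 55.0 | Fu 0.2 Fv 0.1 Fz -0.6 | M [-0.59  0.1  -0.02] open 0.0297 rot [-60.   -0.  -10.2] axis [-0.001  0.866] 0.500
```

View pics/w9.png

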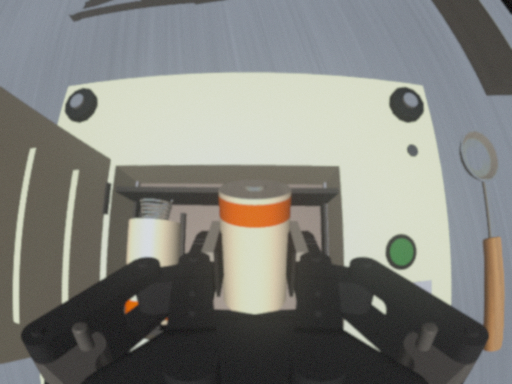

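```bash
python3 -m jog '[{"rotation":[0,0,0],"travel":[-0.2,-1,0],"jaw":-1},{"rotation":[0,0,0],"travel":[-0.2,-1,0],"jaw":-1},{"rotation":[0,0,0],"travel":[-0.2,-1,0],"jaw":-1},{"rotation":[0,0,0],"travel":[-0.2,-1,0],"jaw":-1},{"rotation":[0,0,0],"travel":[-0.2,-1,0],"jaw":-1},{"rotation":[0,0,0],"travel":[-0.2,-1,0],"jaw":-1},{"rotation":[0,0,0],"travel":[0,0,0],"jaw":-1}]'
python3 st.py;python3 st.py
```

```text
time: 10.22
ee_pos: [0.5691, 0.0952, 0.0553]
tcp_rot: [-60.0, -0.0, -10.2]
wrist_force: [0.5, -0.8, -1.0]
opening: 0.0298
t 10.22 u -2.7 v 5.5 z 55.3 | Fu 0.6 Fv -0.7 Fz -1.0 | M [-0.62  0.15  0.  ] open 0.0298 rot [-60.   -0.  -10.2] axis [-0.001  0.866] 0.500
t 10.22 u -2.7 v 5.5 z 55.3 | Fu 0.6 Fv -0.7 Fz -1.0 | M [-0.62  0.15  0.  ] open 0.0298 rot [-60.   -0.  -10.2] axis [-0.001  0.866] 0.500
```

```bash
python3 -m jog '[{"rotation":[0,0,0],"travel":[-0.2,-1,0],"jaw":-1},{"rotation":[0,0,0],"travel":[-0.2,-1,0],"jaw":-1},{"rotation":[0,0,0],"travel":[-0.2,-1,0],"jaw":-1},{"rotation":[0,0,0],"travel":[0,0,0],"jaw":-1}]'
python3 st.py;  python3 -m jog '[{"rotation":[0,0,0],"travel":[-0.2,-1,0],"jaw":-1},{"rotation":[0,0,0],"travel":[-0.2,-1,0],"jaw":-1},{"rotation":[0,0,0],"travel":[-0.2,-1,0],"jaw":-1},{"rotation":[0,0,0],"travel":[0,0,0],"jaw":-1}]'
python3 st.py
```

```text
time: 10.72
ee_pos: [0.5686, 0.0924, 0.0554]
tcp_rot: [-60.0, -0.0, -10.2]
wrist_force: [-0.0, 1.2, -1.2]
opening: 0.0301
t 10.72 u -2.7 v 2.6 z 55.4 | Fu -0.2 Fv 1.2 Fz -1.2 | M [-0.2   0.04  0.05] open 0.0301 rot [-60.   -0.  -10.2] axis [-0.001  0.866] 0.500
time: 11.22
ee_pos: [0.568, 0.0895, 0.0555]
tcp_rot: [-60.0, -0.0, -10.2]
wrist_force: [1.6, 5.5, -0.1]
opening: 0.0299
t 11.22 u -2.7 v -0.4 z 55.5 | Fu 0.7 Fv 5.7 Fz -0.1 | M [ 0.44 -0.05 -0.04] open 0.0299 rot [-60.   -0.  -10.2] axis [-0.001  0.866] 0.500
```

```bash
python3 -m jog '[{"rotation":[0,0,0],"travel":[-0.2,-1.1,0],"jaw":-1},{"rotation":[0,0,0],"travel":[-0.2,-1.1,0],"jaw":-1},{"rotation":[0,0,0],"travel":[-0.2,-1.1,0],"jaw":-1},{"rotation":[0,0,0],"travel":[-0.2,-1,0],"jaw":-1},{"rotation":[0,0,0],"travel":[0,0,0],"jaw":-1}]'
python3 st.py
python3 - <<'E'
from tp import *
for th,zc,c in [(30,47,9.3),(28,46,9.5),(26,44,9.6),(24,41.5,9.8),(22,38,9.8),(20,35,9.8),(18,32,9.8),(15,30,9.8),(12,28.5,9.8),(9,27,9.8),(6,24,9.8),(3,20,9.8),(0,17,9.8),(0,17,3)]:
    T=tcp(th,zc,c,-23.2); print(th,zc,c,T[0].round(1),round(T[1],1))
E
```

```text
time: 11.85
ee_pos: [0.5673, 0.0858, 0.0559]
tcp_rot: [-59.9, -0.1, -10.1]
wrist_force: [1.4, 9.2, 0.6]
opening: 0.03
t 11.85 u -2.8 v -4.1 z 55.9 | Fu -0.2 Fv 9.3 Fz 0.6 | M [ 1.33 -0.16  0.02] open 0.0300 rot [-59.9  -0.1 -10.1] axis [-0.002  0.865] 0.502
30 47 9.3 [-4.7 55.5] 20.3
28 46 9.5 [-4.6 54.3] 16.8
26 44 9.6 [-3.8 52.1] 10.5
24 41.5 9.8 [-2.9 49.5] 3.2
22 38 9.8 [-1.8 45.9] 2.3
20 35 9.8 [-0.9 42.7] 2.7
18 32 9.8 [-0.4 39.6] 1.6
15 30 9.8 [-0.6 37.5] 1.3
12 28.5 9.8 [-1.  35.9] 1.6
9 27 9.8 [-1.5 34.4] 1.7
6 24 9.8 [-1.9 31.3] 3.5
3 20 9.8 [-2.5 27.4] 3.3
0 17 9.8 [-3.4 24.4] 6.8
0 17 3 [ 3.4 24.4] 0.0
```

```bash
python3 -m jog '[{"rotation":[-1.97,0.35,0],"travel":[0,0,-1.5],"jaw":-1},{"rotation":[-1.97,0.35,0],"travel":[0.1,0.5,-2.4],"jaw":-1},{"rotation":[-1.97,0.35,0],"travel":[0.1,0.5,-2.5],"jaw":-1},{"rotation":[0,0,0],"travel":[0,0,0],"jaw":-1}]'
python3 st.py
```

```text
time: 12.35
ee_pos: [0.5683, 0.0875, 0.0504]
tcp_rot: [-65.9, -0.2, -10.1]
wrist_force: [2.5, 8.5, 3.8]
opening: 0.0297
t 12.35 u -2.1 v -2.3 z 50.4 | Fu 0.9 Fv 8.8 Fz 3.8 | M [ 1.67 -0.43  0.01] open 0.0297 rot [-65.9  -0.2 -10.1] axis [-0.004  0.913] 0.409
```

```bash
for i in 1 2 3 4; do python3 -m jog '[{"rotation":[0,0,0],"travel":[0,0,0],"jaw":-1}]' >/dev/null; python3 st.py; done
python3 - <<'E'
from h import *
cv2.imwrite("pics/w10.png",bot.camera("wrist")[:,:,::-1])
E
```

```text
t 12.47 u -2.0 v -2.5 z 50.4 | Fu 0.5 Fv 9.8 Fz 4.5 | M [ 1.78 -0.43 -0.06] open 0.0298 rot [-65.8  -0.2 -10.1] axis [-0.003  0.912] 0.409
t 12.60 u -2.0 v -2.5 z 50.4 | Fu 0.3 Fv 9.8 Fz 5.7 | M [ 1.8  -0.45 -0.03] open 0.0301 rot [-65.8  -0.2 -10.1] axis [-0.003  0.912] 0.409
t 12.72 u -2.1 v -2.6 z 50.4 | Fu 0.6 Fv 10.0 Fz 5.1 | M [ 1.82 -0.43 -0.01] open 0.0299 rot [-65.8  -0.2 -10.1] axis [-0.003  0.912] 0.409
t 12.85 u -2.0 v -2.6 z 50.4 | Fu 0.4 Fv 10.1 Fz 5.9 | M [ 1.84 -0.36 -0.03] open 0.0301 rot [-65.8  -0.2 -10.1] axis [-0.003  0.912] 0.409
```

View pics/w10.png

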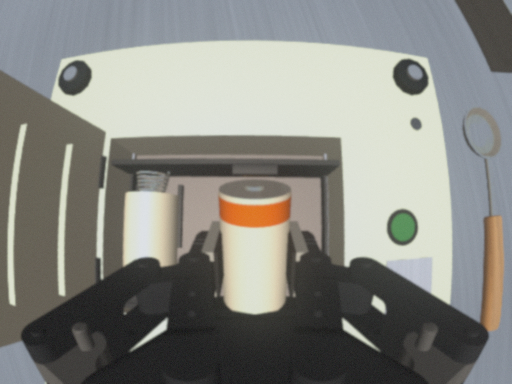

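```bash
python3 -m jog '[{"rotation":[-0.98,0.18,0],"travel":[0,0.2,-1.7],"jaw":-1},{"rotation":[-0.98,0.18,0],"travel":[0,0.2,-1.7],"jaw":-1},{"rotation":[-0.98,0.18,0],"travel":[0,0.2,-1.7],"jaw":-1},{"rotation":[-0.98,0.18,0],"travel":[0,0.2,-1.7],"jaw":-1},{"rotation":[0,0,0],"travel":[0,0,0],"jaw":-1}]'
python3 st.py; for i in 1 2; do python3 -m jog '[{"rotation":[0,0,0],"travel":[0,0,0],"jaw":-1}]' >/dev/null; python3 st.py; done
```

```text
time: 13.52
ee_pos: [0.5685, 0.0884, 0.0437]
tcp_rot: [-69.8, -0.2, -10.1]
wrist_force: [3.3, 11.5, 4.4]
opening: 0.0301
t 13.53 u -2.0 v -1.3 z 43.7 | Fu 1.2 Fv 11.9 Fz 4.4 | M [ 2.02 -0.51 -0.02] open 0.0301 rot [-69.8  -0.2 -10.1] axis [-0.003  0.938] 0.345
t 13.65 u -2.0 v -1.4 z 43.7 | Fu 0.2 Fv 12.0 Fz 4.9 | M [ 2.06 -0.53 -0.03] open 0.0299 rot [-69.8  -0.2 -10.1] axis [-0.003  0.938] 0.346
t 13.78 u -2.0 v -1.5 z 43.7 | Fu 1.3 Fv 12.0 Fz 4.3 | M [ 2.05 -0.53 -0.07] open 0.0298 rot [-69.8  -0.2 -10.1] axis [-0.003  0.938] 0.346
```

```bash
python3 -m jog '[{"rotation":[-0.98,0.18,0],"travel":[0.1,0.4,-2],"jaw":-1},{"rotation":[-0.98,0.18,0],"travel":[0.1,0.4,-2],"jaw":-1},{"rotation":[-1.48,0.27,0],"travel":[0,0,-1],"jaw":-1},{"rotation":[-1.48,0.27,0],"travel":[0,0,-1],"jaw":-1},{"rotation":[0,0,0],"travel":[0,0,0],"jaw":-1}]'
python3 st.py; for i in 1 2; do python3 -m jog '[{"rotation":[0,0,0],"travel":[0,0,0],"jaw":-1}]' >/dev/null; python3 st.py; done
```

```text
time: 14.4
ee_pos: [0.5687, 0.0894, 0.0377]
tcp_rot: [-74.8, -0.2, -10.1]
wrist_force: [2.2, 11.8, 4.4]
opening: 0.0297
t 14.40 u -2.0 v -0.4 z 37.7 | Fu 0.1 Fv 12.0 Fz 4.4 | M [ 1.99 -0.41  0.03] open 0.0297 rot [-74.8  -0.2 -10.1] axis [-0.003  0.965] 0.262
t 14.53 u -1.9 v -0.5 z 37.7 | Fu 0.4 Fv 10.9 Fz 4.2 | M [ 1.98 -0.41 -0.05] open 0.0295 rot [-74.8  -0.2 -10.1] axis [-0.003  0.965] 0.262
t 14.65 u -2.0 v -0.6 z 37.7 | Fu 0.8 Fv 12.5 Fz 4.3 | M [ 2.08 -0.43  0.04] open 0.0297 rot [-74.8  -0.2 -10.1] axis [-0.003  0.965] 0.262
```

```bash
python3 -m jog '[{"rotation":[-1.48,0.27,0],"travel":[0,-0.3,-0.9],"jaw":-1},{"rotation":[-1.48,0.27,0],"travel":[0,-0.3,-0.9],"jaw":-1},{"rotation":[-1.48,0.27,0],"travel":[0,-0.2,-0.8],"jaw":-1},{"rotation":[-1.48,0.27,0],"travel":[0,-0.2,-0.8],"jaw":-1},{"rotation":[0,0,0],"travel":[0,0,0],"jaw":-1}]'
python3 st.py; for i in 1 2; do python3 -m jog '[{"rotation":[0,0,0],"travel":[0,0,0],"jaw":-1}]' >/dev/null; python3 st.py; done
```

```text
time: 15.28
ee_pos: [0.5687, 0.0885, 0.034]
tcp_rot: [-80.8, -0.1, -10.1]
wrist_force: [2.7, 11.4, 4.4]
opening: 0.0295
t 15.28 u -1.9 v -1.2 z 34.0 | Fu 0.7 Fv 11.7 Fz 4.4 | M [ 2.09 -0.44  0.01] open 0.0295 rot [-80.8  -0.1 -10.1] axis [-0.003  0.987] 0.159
t 15.40 u -1.9 v -1.4 z 34.0 | Fu 0.0 Fv 11.2 Fz 3.2 | M [ 2.12 -0.43  0.02] open 0.0295 rot [-80.8  -0.1 -10.1] axis [-0.003  0.987] 0.160
t 15.53 u -1.9 v -1.4 z 34.0 | Fu 0.3 Fv 11.6 Fz 2.5 | M [ 2.15 -0.46 -0.06] open 0.0296 rot [-80.8  -0.1 -10.1] axis [-0.002  0.987] 0.160
```

```bash
python3 -m jog '[{"rotation":[-1.48,0.27,0],"travel":[-0.1,-0.4,-1.5],"jaw":-1},{"rotation":[-1.48,0.27,0],"travel":[0,-0.3,-1.6],"jaw":-1},{"rotation":[-1.48,0.27,0],"travel":[0,-0.2,-1.8],"jaw":-1},{"rotation":[-1.48,0.27,0],"travel":[0,-0.2,-1.8],"jaw":-1},{"rotation":[0,0,0],"travel":[0,0,0],"jaw":-1}]'
python3 st.py; for i in 1 2; do python3 -m jog '[{"rotation":[0,0,0],"travel":[0,0,0],"jaw":-1}]' >/dev/null; python3 st.py; done
```

```text
time: 16.15
ee_pos: [0.5684, 0.0875, 0.0267]
tcp_rot: [-86.8, -0.1, -10.1]
wrist_force: [3.2, 11.5, 0.2]
opening: 0.0301
t 16.15 u -2.0 v -2.3 z 26.7 | Fu 1.1 Fv 11.9 Fz 0.2 | M [ 2.18 -0.52 -0.05] open 0.0301 rot [-86.8  -0.1 -10.1] axis [-0.003  0.998] 0.055
t 16.27 u -2.0 v -2.5 z 26.7 | Fu -0.2 Fv 12.1 Fz 1.1 | M [ 2.2  -0.51 -0.01] open 0.0295 rot [-86.8  -0.1 -10.1] axis [-0.002  0.998] 0.055
t 16.40 u -2.0 v -2.5 z 26.8 | Fu 0.9 Fv 13.0 Fz 0.4 | M [ 2.26 -0.51 -0.03] open 0.0297 rot [-86.8  -0.1 -10.1] axis [-0.002  0.998] 0.055
```

```bash
python3 -m jog '[{"rotation":[-1.0,0.18,0],"travel":[0,-0.2,-0.8],"jaw":-1},{"rotation":[-1.1,0.2,0],"travel":[0,-0.2,-0.8],"jaw":-1},{"rotation":[-1.1,0.2,0],"travel":[0,-0.1,-0.7],"jaw":-1},{"rotation":[0,0,0],"travel":[0,0,0],"jaw":-1}]'
python3 st.py; for i in 1 2; do python3 -m jog '[{"rotation":[0,0,0],"travel":[0,0,0],"jaw":-1}]' >/dev/null; python3 st.py; done
python3 - <<'E'
from h import *
cv2.imwrite("pics/w11.png",bot.camera("wrist")[:,:,::-1])
E
```

```text
time: 16.9
ee_pos: [0.5684, 0.0868, 0.0247]
tcp_rot: [-90.1, -0.1, -10.1]
wrist_force: [1.4, 11.2, 3.0]
opening: 0.0295
t 16.90 u -1.8 v -2.9 z 24.7 | Fu -0.7 Fv 11.3 Fz 3.0 | M [ 2.12 -0.23 -0.02] open 0.0295 rot [-90.1  -0.1 -10.1] axis [-0.002  1.   ] -0.002
t 17.02 u -1.9 v -3.0 z 24.7 | Fu -0.6 Fv 11.0 Fz 3.3 | M [ 2.19 -0.24 -0.09] open 0.0297 rot [-90.1  -0.1 -10.1] axis [-0.002  1.   ] -0.001
t 17.15 u -1.8 v -3.0 z 24.7 | Fu -1.7 Fv 12.7 Fz 3.5 | M [ 2.28 -0.24 -0.07] open 0.0299 rot [-90.1  -0.1 -10.1] axis [-0.002  1.   ] -0.001
```

View pics/w11.png

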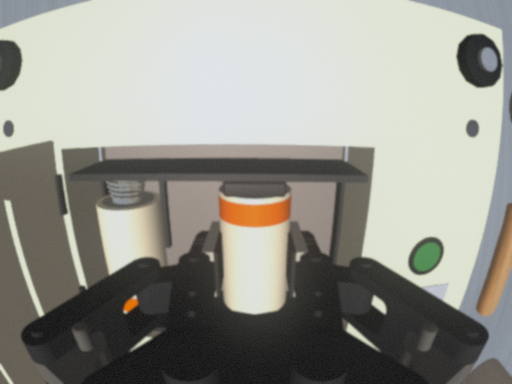

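```bash
python3 -m jog '[{"rotation":[0,0,0],"travel":[0.2,1,-0.2],"jaw":-1},{"rotation":[0,0,0],"travel":[0.2,1,-0.2],"jaw":-1},{"rotation":[0,0,0],"travel":[0.2,1,0],"jaw":-1},{"rotation":[0,0,0],"travel":[0.2,1,0],"jaw":-1},{"rotation":[0,0,0],"travel":[0.2,1,0],"jaw":-1},{"rotation":[0,0,0],"travel":[0,0,0],"jaw":-1}]'
python3 st.py; for i in 1 2; do python3 -m jog '[{"rotation":[0,0,0],"travel":[0,0,0],"jaw":-1}]' >/dev/null; python3 st.py; done
```

```text
time: 17.95
ee_pos: [0.5692, 0.0903, 0.0245]
tcp_rot: [-90.2, -0.1, -10.1]
wrist_force: [-1.5, 3.1, 7.4]
opening: 0.0299
t 17.95 u -1.7 v 0.6 z 24.5 | Fu -2.1 Fv 2.8 Fz 7.4 | M [0.7  0.2  0.03] open 0.0299 rot [-90.2  -0.1 -10.1] axis [-0.001  1.   ] -0.004
t 18.07 u -1.7 v 0.6 z 24.5 | Fu -1.1 Fv 3.1 Fz 6.4 | M [ 0.66  0.25 -0.04] open 0.0300 rot [-90.2  -0.1 -10.2] axis [-0.001  1.   ] -0.004
t 18.20 u -1.7 v 0.6 z 24.5 | Fu -2.0 Fv 3.7 Fz 6.5 | M [ 0.7   0.22 -0.01] open 0.0299 rot [-90.2  -0.1 -10.2] axis [-0.001  1.   ] -0.004
```

```bash
python3 -m jog '[{"rotation":[0,0,0],"travel":[0,0,0.6],"jaw":-1},{"rotation":[0,0,0],"travel":[0,0,0],"jaw":-1},{"rotation":[0,0,0],"travel":[0,0,0],"jaw":-1}]'
python3 st.py;  python3 -m jog '[{"rotation":[0,0,0],"travel":[0.1,0.5,0],"jaw":-1},{"rotation":[0,0,0],"travel":[0.1,0.5,0],"jaw":-1},{"rotation":[0,0,0],"travel":[0,0,0],"jaw":-1}]'
python3 st.py
```

```text
time: 18.58
ee_pos: [0.5691, 0.0902, 0.0245]
tcp_rot: [-90.2, -0.0, -10.2]
wrist_force: [2.2, 4.7, 5.3]
opening: 0.0296
t 18.57 u -1.8 v 0.5 z 24.5 | Fu 1.3 Fv 5.0 Fz 5.3 | M [ 0.91 -0.34  0.06] open 0.0296 rot [-90.2  -0.  -10.2] axis [-0.001  1.   ] -0.004
time: 18.95
ee_pos: [0.5688, 0.0912, 0.024]
tcp_rot: [-90.3, 0.0, -10.2]
wrist_force: [1.1, 4.7, 3.7]
opening: 0.0296
t 18.95 u -2.2 v 1.4 z 24.0 | Fu 0.2 Fv 4.8 Fz 3.7 | M [ 0.98 -0.29 -0.08] open 0.0296 rot [-90.3   0.  -10.2] axis [-0.001  1.   ] -0.004
```

```bash
python3 -m jog '[{"rotation":[0,0,0],"travel":[0.1,0.5,0],"jaw":-1},{"rotation":[0,0,0],"travel":[0.1,0.5,0],"jaw":-1},{"rotation":[0,0,0],"travel":[0,0,0],"jaw":-1}]'
python3 st.py;  python3 -m jog '[{"rotation":[0,0,0],"travel":[0.1,0.4,0],"jaw":-1},{"rotation":[0,0,0],"travel":[0,0,0],"jaw":-1}]'
python3 st.py
python3 - <<'E'
from h import *
cv2.imwrite("pics/w12.png",bot.camera("wrist")[:,:,::-1])
E
```

```text
time: 19.32
ee_pos: [0.5689, 0.0918, 0.0241]
tcp_rot: [-90.3, 0.0, -10.2]
wrist_force: [1.4, 2.9, 5.3]
opening: 0.0299
t 19.32 u -2.2 v 2.1 z 24.1 | Fu 0.9 Fv 3.1 Fz 5.3 | M [ 0.57 -0.21 -0.06] open 0.0299 rot [-90.3   0.  -10.2] axis [-0.001  1.   ] -0.005
time: 19.58
ee_pos: [0.569, 0.0922, 0.024]
tcp_rot: [-90.3, 0.0, -10.2]
wrist_force: [0.9, 1.1, 5.0]
opening: 0.0296
t 19.57 u -2.3 v 2.4 z 24.0 | Fu 0.7 Fv 1.2 Fz 5.0 | M [ 0.4  -0.12 -0.05] open 0.0296 rot [-90.3   0.  -10.2] axis [-0.001  1.   ] -0.005
```

View pics/w12.png

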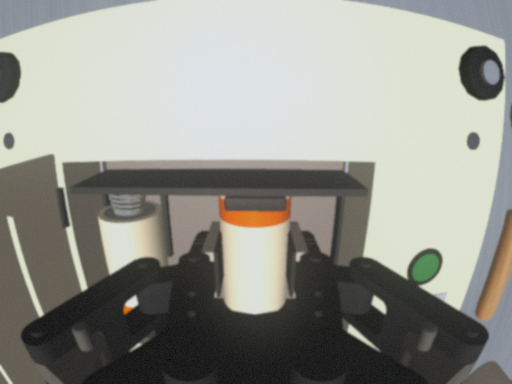

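```bash
python3 -m jog '[{"rotation":[0,0,0],"travel":[0.1,0.4,0],"jaw":-1},{"rotation":[0,0,0],"travel":[0,0,0],"jaw":-1},{"rotation":[0,0,0],"travel":[0,0,0],"jaw":-0.1},{"rotation":[0,0,0],"travel":[0,0,0],"jaw":0.0},{"rotation":[0,0,0],"travel":[0,0,0],"jaw":0.0},{"rotation":[0,0,0],"travel":[0,0,0],"jaw":0.0}]' 20
python3 st.py
python3 - <<'E'
from h import *
cv2.imwrite("pics/w13.png",bot.camera("wrist")[:,:,::-1]);np.save("w13v.npy",bot.camera_params("wrist")["view"])
E
```

```text
time: 20.38
ee_pos: [0.5688, 0.0927, 0.0237]
tcp_rot: [-90.3, 0.1, -10.2]
wrist_force: [-1.1, 0.7, -0.2]
opening: 0.0427
t 20.38 u -2.5 v 2.9 z 23.7 | Fu -1.2 Fv 0.5 Fz -0.2 | M [ 0.04 -0.02  0.01] open 0.0427 rot [-90.3   0.1 -10.2] axis [-0.001  1.   ] -0.005
```

View pics/w13.png

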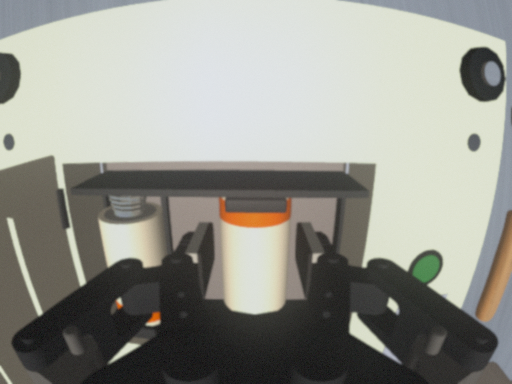

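```bash
python3 -m jog '[{"rotation":[0,0,0],"travel":[0,0,8],"jaw":0},{"rotation":[0,0,0],"travel":[0,0,20],"jaw":0},{"rotation":[0,0,0],"travel":[0,0,40],"jaw":0},{"rotation":[0,0,0],"travel":[0,0,50],"jaw":0},{"rotation":[0,0,0],"travel":[0,0,50],"jaw":0},{"rotation":[0,0,0],"travel":[0,0,50],"jaw":0},{"rotation":[0,0,0],"travel":[0,0,30],"jaw":0},{"rotation":[0,0,0],"travel":[0,0,0],"jaw":0}]'
python3 - <<'E'
from h import *
cv2.imwrite("pics/w14.png",bot.camera("wrist")[:,:,::-1]);np.save("w14v.npy",bot.camera_params("wrist")["view"])
print(bot.get_obs()["ee_pos"])
a=bot.camera("scene")[:,:,::-1]; cv2.imwrite("pics/s14.png",cv2.resize(a[60:240,180:340],None,fx=4,fy=3.3,interpolation=cv2.INTER_CUBIC))
E
```

```text
time: 21.42
ee_pos: [0.5697, 0.0929, 0.2751]
tcp_rot: [-90.2, -0.2, -10.2]
wrist_force: [-0.5, 0.6, -0.6]
opening: 0.0429
[0.56936086 0.09288594 0.27304852]
```

View pics/w14.png

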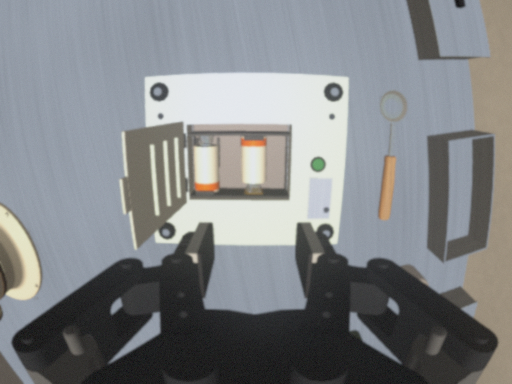

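View pics/s14.png

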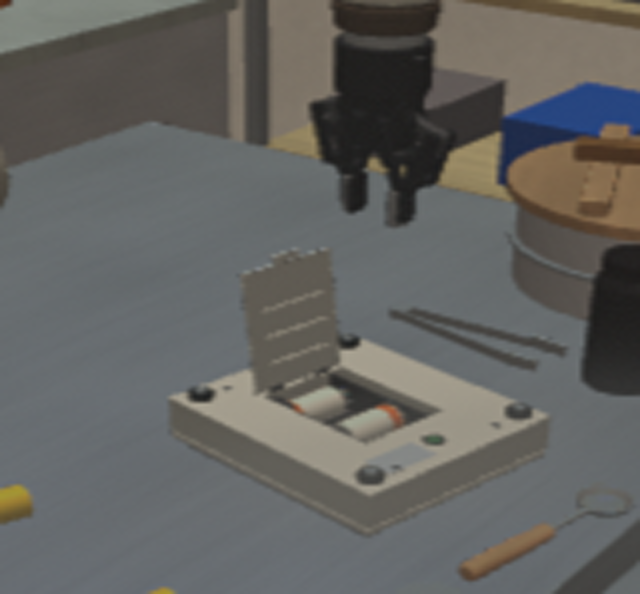

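```bash
python3 -m jog '[{"rotation":[0,0,0],"travel":[-35,6,5],"jaw":-1},{"rotation":[0,0,0],"travel":[-50,9,0],"jaw":-1},{"rotation":[0,0,0],"travel":[-52,9,0],"jaw":-1},{"rotation":[0,0,0],"travel":[0,0,-30],"jaw":-1},{"rotation":[0,0,0],"travel":[0,0,-40],"jaw":-1},{"rotation":[0,0,0],"travel":[0,0,-26],"jaw":-1},{"rotation":[0,0,0],"travel":[0,0,0],"jaw":-1}]'
python3 - <<'E'
from h import *
cv2.imwrite("pics/w15.png",bot.camera("wrist")[:,:,::-1])
a=bot.camera("scene")[:,:,::-1]; cv2.imwrite("pics/s15.png",cv2.resize(a[60:240,180:340],None,fx=4,fy=3.3,interpolation=cv2.INTER_CUBIC))
E
```

```text
time: 22.4
ee_pos: [0.4304, 0.1164, 0.1782]
tcp_rot: [-90.4, 0.3, -10.2]
wrist_force: [-0.1, -0.7, 0.7]
opening: 0.0003
```

View pics/w15.png

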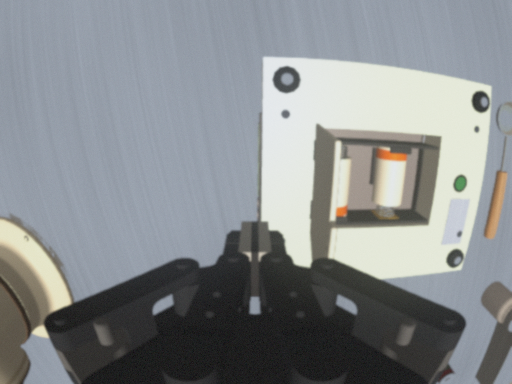

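View pics/s15.png

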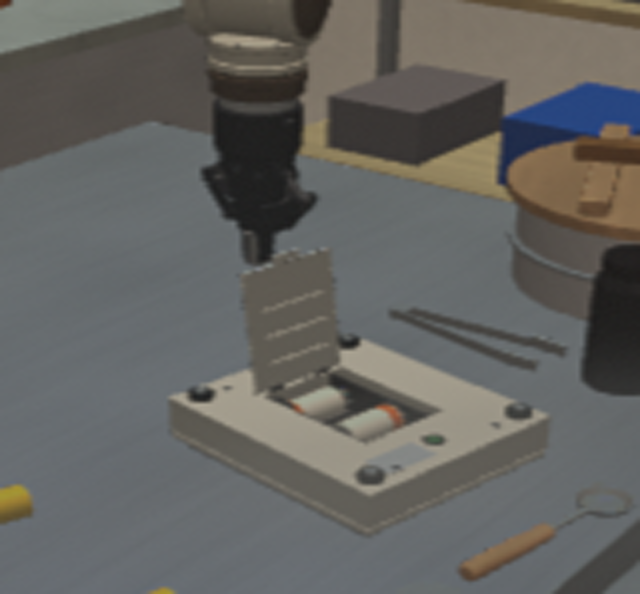

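```bash
python3 -m jog '[{"rotation":[0,0,0],"travel":[21,-3.8,0],"jaw":-1},{"rotation":[0,0,0],"travel":[11,-2,0],"jaw":-1},{"rotation":[0,0,0],"travel":[11,-2,0],"jaw":-1},{"rotation":[0,0,0],"travel":[14,-2.5,-2],"jaw":-1},{"rotation":[0,0,0],"travel":[14,-2.5,-2],"jaw":-1},{"rotation":[0,0,0],"travel":[14,-2.5,-6],"jaw":-1},{"rotation":[0,0,0],"travel":[14,-2.5,-6],"jaw":-1}]'
python3 - <<'E'
from h import *
cv2.imwrite("pics/w16.png",bot.camera("wrist")[:,:,::-1])
a=bot.camera("scene")[:,:,::-1]; cv2.imwrite("pics/s16.png",cv2.resize(a[60:240,180:340],None,fx=4,fy=3.3,interpolation=cv2.INTER_CUBIC))
E
```

```text
time: 23.38
ee_pos: [0.5319, 0.0988, 0.1642]
tcp_rot: [-90.3, 0.1, -10.2]
wrist_force: [0.6, 0.3, 0.3]
opening: -0.0001
```

View pics/w16.png

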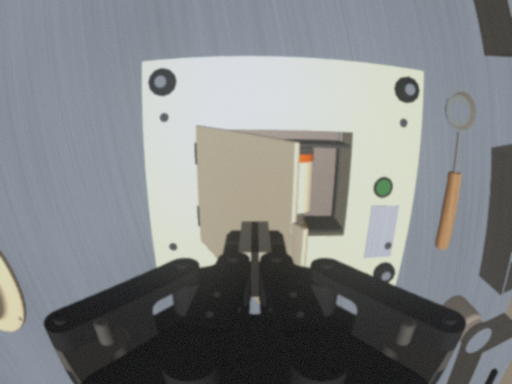

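View pics/s16.png

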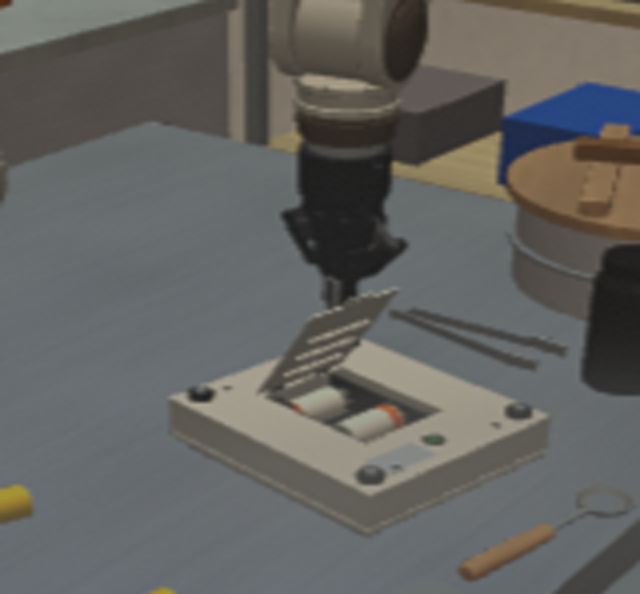

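```bash
python3 -m jog '[{"rotation":[0,0,0],"travel":[12,-2.1,-10],"jaw":-1},{"rotation":[0,0,0],"travel":[12,-2.1,-10],"jaw":-1},{"rotation":[0,0,0],"travel":[9.5,-1.7,-12],"jaw":-1},{"rotation":[0,0,0],"travel":[9.5,-1.7,-12],"jaw":-1},{"rotation":[0,0,0],"travel":[6,-1,-14],"jaw":-1},{"rotation":[0,0,0],"travel":[6,-1,-14],"jaw":-1},{"rotation":[0,0,0],"travel":[2,-0.4,-12],"jaw":-1},{"rotation":[0,0,0],"travel":[0,0,0],"jaw":-1}]'
python3 -m jog '[{"rotation":[0,0,0],"travel":[0,0,-4],"jaw":-1},{"rotation":[0,0,0],"travel":[0,0,-4],"jaw":-1},{"rotation":[0,0,0],"travel":[0,0,-2],"jaw":-1},{"rotation":[0,0,0],"travel":[0,0,0],"jaw":-1}]'
```

```text
time: 24.48
ee_pos: [0.5874, 0.0889, 0.0796]
tcp_rot: [-90.3, 0.2, -10.2]
wrist_force: [-0.7, 0.1, 0.6]
opening: 0.0002
time: 24.98
ee_pos: [0.5879, 0.089, 0.0708]
tcp_rot: [-90.3, 0.0, -10.2]
wrist_force: [-0.7, -0.6, -0.0]
opening: -0.0001
```

```bash
python3 -m jog '[{"rotation":[0,0,0],"travel":[0,0,-2],"jaw":-1},{"rotation":[0,0,0],"travel":[0,0,-1.5],"jaw":-1},{"rotation":[0,0,0],"travel":[0,0,-1.5],"jaw":-1},{"rotation":[0,0,0],"travel":[0,0,0],"jaw":-1}]'
python3 -m jog '[{"rotation":[0,0,0],"travel":[0,0,-1],"jaw":-1},{"rotation":[0,0,0],"travel":[0,0,-1],"jaw":-1},{"rotation":[0,0,0],"travel":[0,0,0],"jaw":-1}]'
python3 - <<'E'
from h import *
cv2.imwrite("pics/w17.png",bot.camera("wrist")[:,:,::-1])
a=bot.camera("scene")[:,:,::-1]; cv2.imwrite("pics/s17.png",cv2.resize(a[60:240,180:340],None,fx=4,fy=3.3,interpolation=cv2.INTER_CUBIC))
E
```

```text
time: 25.48
ee_pos: [0.5879, 0.089, 0.0657]
tcp_rot: [-90.3, 0.1, -10.2]
wrist_force: [-0.2, 0.1, 0.2]
opening: 0.0003
time: 25.85
ee_pos: [0.5879, 0.089, 0.0638]
tcp_rot: [-90.3, 0.0, -10.2]
wrist_force: [-0.1, 0.3, 0.1]
opening: -0.0001
```

View pics/s17.png

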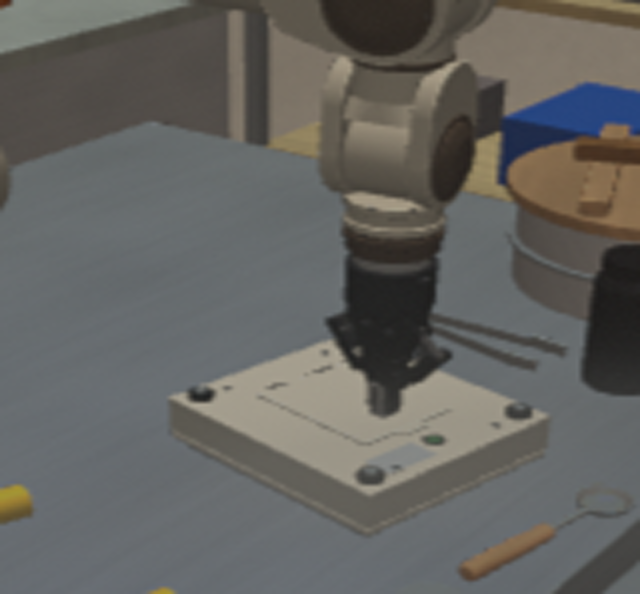

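View pics/w17.png

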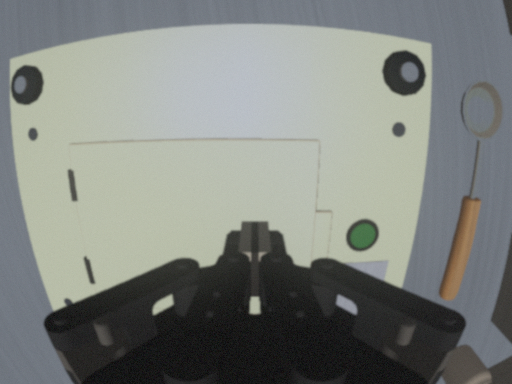

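```bash
python3 -m jog '[{"rotation":[0,0,0],"travel":[0,0,-0.7],"jaw":-1},{"rotation":[0,0,0],"travel":[0,0,-0.7],"jaw":-1},{"rotation":[0,0,0],"travel":[0,0,0],"jaw":-1}]'
python3 -m jog '[{"rotation":[0,0,0],"travel":[0,0,-0.7],"jaw":-1},{"rotation":[0,0,0],"travel":[0,0,-0.7],"jaw":-1},{"rotation":[0,0,0],"travel":[0,0,0],"jaw":-1}]'
```

```text
time: 26.32
ee_pos: [0.5881, 0.089, 0.0634]
tcp_rot: [-90.3, -0.0, -10.2]
wrist_force: [-3.0, 0.6, 6.9]
opening: 0.0
time: 26.7
ee_pos: [0.5882, 0.0891, 0.0632]
tcp_rot: [-90.2, -0.0, -10.2]
wrist_force: [-5.7, -0.3, 14.1]
opening: -0.0
```

```bash
python3 -m jog '[{"rotation":[0,0,0],"travel":[0,0,5],"jaw":-1},{"rotation":[0,0,0],"travel":[0,0,25],"jaw":-1},{"rotation":[0,0,0],"travel":[0,0,45],"jaw":-1},{"rotation":[0,0,0],"travel":[0,0,50],"jaw":-1},{"rotation":[0,0,0],"travel":[-10,0,50],"jaw":-1},{"rotation":[0,0,0],"travel":[0,0,0],"jaw":-1},{"rotation":[0,0,0],"travel":[0,0,0],"jaw":-1},{"rotation":[0,0,0],"travel":[0,0,0],"jaw":-1}]'
python3 - <<'E'
from h import *
cv2.imwrite("pics/w18.png",bot.camera("wrist")[:,:,::-1]); s=bot.camera("scene")[:,:,::-1]; cv2.imwrite("pics/s18.png",s)
t=bot.camera("top")[:,:,::-1]
a=s; cv2.imwrite("pics/s18c.png",cv2.resize(a[130:240,200:340],None,fx=5,fy=5,interpolation=cv2.INTER_CUBIC))
b=cv2.imread("pics/scene0.png"); d=cv2.absdiff(b,s).max(2); cv2.imwrite("pics/d.png",(d>30).astype(np.uint8)*255)
E
```

```text
time: 27.7
ee_pos: [0.5777, 0.089, 0.2343]
tcp_rot: [-90.3, 0.2, -10.2]
wrist_force: [-0.3, 0.3, -0.3]
opening: -0.0004
```

View pics/s18c.png

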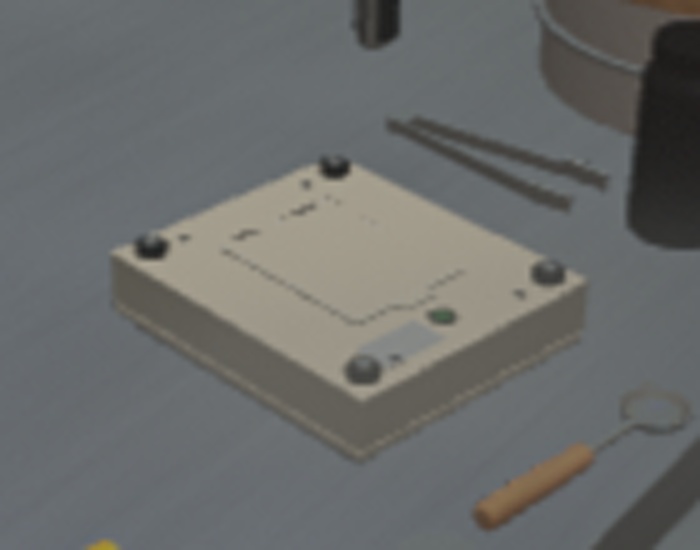

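View pics/d.png

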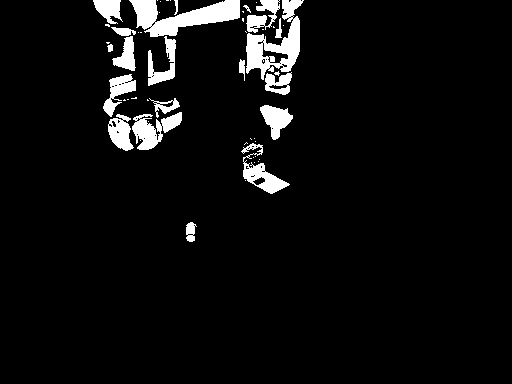

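View pics/w18.png

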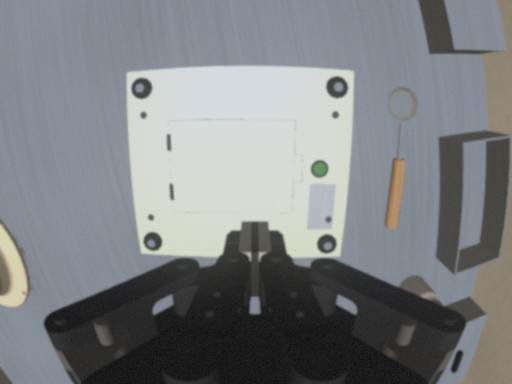

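```bash
python3 -c "
from workcell import bot
print(bot.job_done())"
```

```text
the job is handed in; nothing more can be done
None
```

The fresh D cell is in the empty bay with its + end to +y under the lip, the battery door is shut, and the job is handed in. It took about 28 s of the 62 s allowed. No verdict is reported on hand-in.

**What I did:** I gripped the cell and tilted it 30° with the flat end down. I felt for the spring by force and pressed it about 9–10 mm. Then I rolled the cell level past the lip, eased it back about 6 mm under the lip, and let go. I pushed the door over from behind and pressed it down with 14 N.

**Last checks:**
- **Fit:** before I shut the door, the wrist picture showed the cell lying straight in the bay, under the lip. I judged its height from the tool height at release (about 0.5 mm from what I expected) and from the door closing flush over it.
- **Force:** wrist force along the spring peaked at about 13 N, and about 13–14 N with the vertical part added. That is a wrist reading, not a direct measure of the cell's force on the frame.
- **Door and bystanders:** the final picture shows the door flush with the case. Comparing the scene picture from before and after, only the cell, the door and the arm have changed.
- **Robot:** the gripper is clear at 234 mm above the counter, with no force on the wrist.

**Disagreement:** the spring touched about 2 mm later than the pictures predicted. While the spring was being pressed, the measured force gave up to 1 mm less compression than the geometry did; by the narrowest point they agreed to within about 0.5 mm. I steered by force and left a margin for both.

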